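Pack the goldsmith's forming caddy

TASK

Pack the forming kit into the wooden caddy: put the two brass collars flat over the post, the wide one at the bottom and the small one on top of it, stand the lidded tin upright in the round well, and set the doming block (the steel cube with the hollow) in the square well with its hollow upwards. The solid brass disc, the lidless tin and the plain steel cube do not belong to the kit: leave them where they are.

Things in the scene. Friction and masses are not known exactly. Their poses are not given: they have to be found in the camera images.
- wide_collar: The wider of the two brass collars (thick flat rings with a round through hole): 60 mm outside, 34 mm hole, 16 mm high, about 0.24 kg; lies flat, free on the table, origin at the centre of its underside, z up.
- small_collar: The smaller brass collar: 46 mm outside, 32 mm hole, 16 mm high, about 0.11 kg; lies flat, free on the table, origin at the centre of its underside, z up.
- lidded_tin: Closed round aluminium tin with a raised disc on its lid and a dark seam round its side: 38 mm diameter, 34 mm high (35 with the raised disc), stands upright, about 0.07 kg; free on the table, origin at the centre of its underside, z up.
- doming_block: Steel doming block, a 38 mm cube whose top has one round hollow 24 mm wide and 11 mm deep and whose sides carry dark round dimples; hollow upwards, about 0.35 kg; its x and y axes are square to its faces; free on the table, origin at the centre of its underside, z up.
- brass_disc: Look-alike that stays: solid brass disc with no hole, 52 mm diameter, 16 mm high; free on the table, origin at the centre of its underside, z up.
- open_tin: Look-alike that stays: empty round aluminium tin without a lid, its dark inside visible from above, 38 mm diameter, 34 mm high; free on the table, origin at the centre of its underside, z up.
- plain_cube: Look-alike that stays: plain steel cube of 38 mm without any hollow; free on the table, origin at the centre of its underside, z up.
- post_insert: Fixed insert of the caddy: 76 mm square wooden plinth, 12 mm thick, with a round steel post (18 mm diameter) in its middle rising 40 mm above the plinth's top. Origin: centre of its underside, 5 mm above the table; z up, x along the caddy's long side.
- round_well: Fixed insert of the caddy: round shallow wooden cup, 70 mm outside, 60 mm inside, 17 mm high, inner floor 5 mm above its underside. Origin: centre of its underside, 5 mm above the table. The caddy is a fixed dark wooden tray, 290 x 132 mm, rim 18 mm above the table; its three inserts stand in a row along its long side (x), 90 mm apart, in any order.
- square_well: Fixed insert of the caddy: square shallow wooden box, 70 mm outside, 60 mm inside, 17 mm high, inner floor 5 mm above its underside. Origin: centre of its underside, 5 mm above the table; x along the caddy's long side. Bench clutter (brown polish bar, white cup of burs up to 54 mm high, wooden reel) stands among the things, at least 75 mm apart centre to centre.

How it is judged:
By the outcome, as a careful person would: the job done as asked, in the order asked, and still so for the second after the job is handed in, with the robot touching nothing.
It also fails if it takes over 96 s, if anything falls off the work surface, if the arm or the gripper's body presses on something with over 40 N, if the wrist force passes 120 N, or if a joint passes its speed limit or range.

ROBOT

A 6-joint arm with a two-finger parallel gripper is mounted at the origin on the work surface. World frame = base frame: x ahead of the robot, y to its left, z up, the work surface at z = 0. Lengths are in mm, angles in rad, forces in N, time in s.
With the tool pointing down it reaches from about 275 to 1000 mm from the base axis. Payload 8.4 kg.
Tool frame: the origin (TCP) lies at the very end of the fingers, on their centre line; the grasp point (between the pads) lies 19 mm behind it; z points along the fingers, y is the direction in which the jaws open and shut (so a half turn about z gives the same grasp; the last joint's range is limited). The gripper opens to 85 mm and grips with 20 to 120 N. Pads are 22 mm wide; open, the fingers measure 114 mm over their backs; the gripper's body (76 mm by 85 mm) begins 54 mm behind the grasp point. The pads swing forward as they close: fully open they stand 13 mm farther back than shut.
Start: joints at [1.328, 0.353, 1.633, -0, 1.155, -0.002], TCP at [149.048, 606.97, 231.281] pointing down, gripper open.
Joint ranges: [-2.63, 2.63], [-0.92, 2.1], [0.06, 2.66], [-1.3, 4.44], [0, 2.69], [-3.02, 3.02]. Speed limits (rad/s): [2.22, 2.22, 2.79, 3.14, 3.14, 3.14].

INTERFACE

Orientations are given as [roll, pitch, yaw] about the fixed x, y, z axes, in that order (R = Rz(yaw) Ry(pitch) Rx(roll)).
In Python, from rig import readout, grab_frame, calibration, r gives the robot as it stands. The module is installed in compiled form; this text tells all that it offers.
- The arm moves only by the tool play_rows, never from a script. Its argument "rows" is a list of rows, each a list of 3 entries, a list of its own where there are three numbers: the closure in counts, from 0 (fully open) to 255 (shut), then the shift along the tool's x, y, z in cm, then the turn, a rotation vector about the tool's x, y, z in rad. In form: [[gripper, [dx, dy, dz], [rx, ry, rz]], ...]. A call has 1 to 12 rows; each row is the pose to reach, as a shift and turn from the pose commanded when the call began, along the tool's axes at that moment; what a row does not reach only later rows make up. A row lasts 1/12 s, in which the tool goes at most 41.7 mm and 7.16 degrees, less where a joint would pass 70% of its speed; a pose out of reach is approached as far as the arm can. A call with a gripper value outside its range is refused whole. The fingers move at their own pace and stop on an object; "squeeze" is the grip in N (left out, the last holds). Time passes only in rows, so rows that repeat a pose let the fingers close. It gives the time, the measured TCP pose, the force and the opening at its end, in the units of the state.
- readout.sense(): the state, without advancing time (a new reading comes with each control period).
- grab_frame(name): name is "scene" or "top" or "wrist"; returns (picture, depth): 480x640x3 uint8, red, green, blue; 480x640 float32, mm along the optical axis (not along the pixel's ray), 0 where there is no reading.
- calibration(name): a dict with "vfov" (degrees; the focal length in pixels is half the picture's height over the tangent of half this angle, whatever the lens; pixels are square), "cx", "cy" (the principal point, pixels), "cam_to_world" (4x4, takes a point from camera to world coordinates). Camera axes: x right, y down, z forward; pixel columns grow to the right and rows downward; lengths in mm; the calibration is good to about 2 mm. A picture is of the moment at which its call begins: read the wrist's pose just before it. calibration takes no time and is no camera call; for the wrist camera it gives the pose at the moment of the call.
- r.sign_off(): hands the job in, once; it reports no verdict.
The state is a dict: "clock": time; "qpos": joint angles; "qvel": joint speeds; "joint_efforts": joint torques, N m; "eef_pos": TCP position; "tcp_rot": TCP orientation; "contact_force": force on the tool from outside, world axes, zero at the start; "wrist_torque": the same for the moment, N m; "opening": opening from 0.0 (shut) to 1.0 (fully open).
Only numpy, scipy, OpenCV 4.12 (cv2) and the standard library are available. Lean on these libraries where they do the work, as an engineer would, in place of code of your own. Each camera call takes 0.05 s, during which the arm holds its last target.

## Working session

There is one attempt and no reset: what is moved stays moved. The work goes in short steps, Python scripts to look and compute and a tool call to move; the robot and the scene stay as the last step left them, time stands still between calls to the robot, and variables do not carry over. Pictures are saved under pics/ and viewed, and the job is handed in when it is done.

Besides the shell and the picture viewer there is one more tool, called after "Emit:" as name(argument=value, ...), one argument or row to a line, values as JSON. play_rows: Moves the arm, as the interface text tells. Its arguments: {"type":"object","properties":{"rows":{"type":"array"},"squeeze":{"type":"number"}},"required":["rows"]}

```bash
mkdir -p pics; ls; python3 - <<'E'
from rig import readout, grab_frame, calibration, r
import cv2,numpy as np
s=readout.sense(); print(s)
for n in ["top","scene"]:
    im,d=grab_frame(n); c=calibration(n); print(n,c)
    cv2.imwrite(f"pics/{n}0.png",im[:,:,::-1]); np.savez(f"{n}0.npz",im=im,d=d,M=c["cam_to_world"],v=c["vfov"],cx=c["cx"],cy=c["cy"])
E
```

```text
pics
{'clock': 0.0, 'qpos': array([ 1.32758540e+00,  3.53685029e-01,  1.63417774e+00,  2.58859211e-05,
        1.15520944e+00, -2.43264519e-03]), 'qvel': array([ 0.00137837,  0.00095805, -0.00066805, -0.00023895,  0.00044183,
        0.00094922]), 'joint_efforts': array([ 1.89421648e-03, -6.05267215e+01, -3.42073095e+01, -1.31033232e-05,
        9.28175985e-03, -6.04259597e-06]), 'eef_pos': array([148.92623469, 606.47469001, 230.52000416]), 'tcp_rot': array([-3.14011317e+00, -2.72661560e-05,  2.90080388e+00]), 'contact_force': array([0.48021996, 0.11205101, 0.58436487]), 'wrist_torque': array([0.06049103, 0.02208601, 0.0138496 ]), 'opening': 0.9952141595362425}
top {'vfov': 43.52928782694883, 'cx': 317.871177511239, 'cy': 234.05212100001688, 'cam_to_world': array([[ 1.12498694e-02, -9.88011983e-01,  1.53966758e-01,
         3.54902223e+02],
       [-9.99566762e-01, -6.92348700e-03,  2.86068722e-02,
        -6.63385161e+01],
       [-2.71979456e-02, -1.54221878e-01, -9.87661827e-01,
         1.17367150e+03],
       [ 0.00000000e+00,  0.00000000e+00,  0.00000000e+00,
         1.00000000e+00]])}
scene {'vfov': 42.18895835420907, 'cx': 312.71384525296276, 'cy': 242.0428534378244, 'cam_to_world': array([[-8.26942288e-01,  4.28009280e-01, -3.64656699e-01,
         9.05190631e+02],
       [ 5.62188642e-01,  6.17235841e-01, -5.50421518e-01,
         4.76277501e+02],
       [-1.05063333e-02, -6.60172684e-01, -7.51040374e-01,
         7.73834491e+02],
       [ 0.00000000e+00,  0.00000000e+00,  0.00000000e+00,
         1.00000000e+00]])}
```

View pics/top0.png

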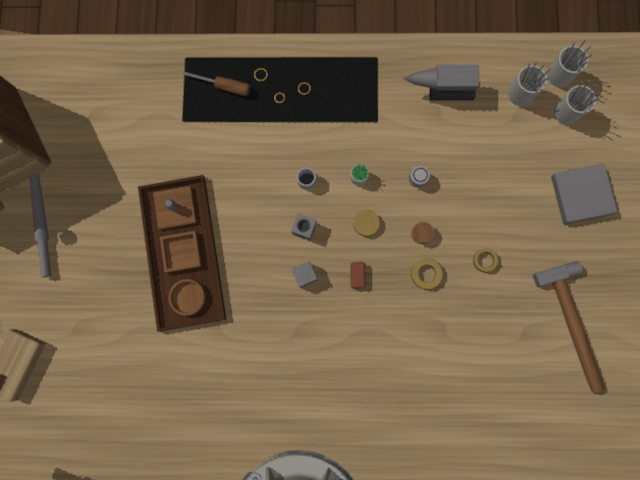

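View pics/scene0.png

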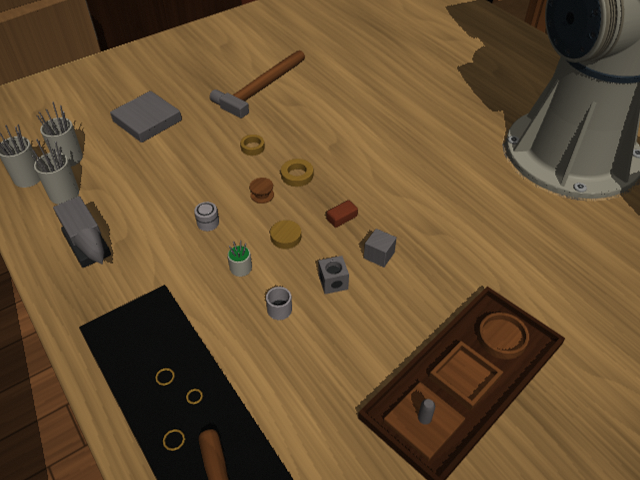

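```bash
cat > h.py <<'E'
import numpy as np,cv2
def load(n):
    z=np.load(n); return z["im"],z["d"],z["M"],float(z["v"]),float(z["cx"]),float(z["cy"])
def cloud(im,d,M,v,cx,cy):
    f=240/np.tan(np.radians(v/2)); V,U=np.mgrid[0:480,0:640]
    P=np.stack([(U-cx)/f*d,(V-cy)/f*d,d,np.ones_like(d)],-1)
    W=P@M.T; W=W[...,:3]; W[d<=0]=np.nan; return W
def ray(u,v_,M,v,cx,cy,z):
    f=240/np.tan(np.radians(v/2)); d=M[:3,:3]@np.array([(u-cx)/f,(v_-cy)/f,1]); o=M[:3,3]
    return o+d*(z-o[2])/d[2]
E
python3 - <<'E'
from h import *
for n in ["top0.npz","scene0.npz"]:
    a=load(n); W=cloud(*a); print(n)
    z=W[...,2]; m=((z>9)&(z<75)&(W[...,0]>250)&(W[...,0]<650)&(W[...,1]<420)&(W[...,1]>-350)).astype(np.uint8)
    k,L,st,c=cv2.connectedComponentsWithStats(m)
    for i in range(1,k):
        if st[i,4]<60: continue
        q=L==i; p=W[q]; zt=np.percentile(p[:,2],95); t=p[p[:,2]>zt-5]
        r=cv2.minAreaRect(t[:,:2].astype(np.float32))
        print(c[i].round(),st[i,4],"ztop",zt.round(1),"mean",t.mean(0).round(1),"rect",np.round(r[0],1),np.round(r[1],1),round(r[2],1))
    tb=np.nanmedian(z[250:420,300:450]);print("table",tb)
E
```

```text
top0.npz
[358. 179.] 156 ztop 42.5 mean [ 644.3 -110.    41.8] rect [ 643.  -108.7] [25.7 13. ] 85.6
[306. 183.] 108 ztop 35.5 mean [635.8  -8.4  33.3] rect [637.6  -7.7] [37.3 23.4] 88.2
[418. 180.] 198 ztop 36.4 mean [ 642.2 -229.7   34.3] rect [ 640.5 -230.3] [35.1 18.6] 89.7
[179. 253.] 1597 ztop 20.2 mean [495.7 236.8  17.6] rect [498.7 236.4] [290.3 133.2] 10.7
[174. 208.] 1465 ztop 43.7 mean [585.2 251.2  52.6] rect [585.8 251.9] [15.7 17.1] 73.5
[366. 223.] 537 ztop 18.7 mean [ 558.5 -126.3   16.1] rect [ 558.4 -126.2] [49.7 50.3] 63.2
[303. 227.] 445 ztop 39.9 mean [548.1  -4.8  37.6] rect [548.4  -4.4] [38.  38.8] 69.3
[423. 232.] 366 ztop 26.6 mean [ 538.6 -235.2   24.1] rect [ 539.5 -234.9] [39.1 40.5] 2.2
[180. 252.] 862 ztop 23.6 mean [497.7 237.3  21.4] rect [498.6 236.3] [70.7 70.7] 10.9
[478. 260.] 97 ztop 18.8 mean [ 486.4 -340.9   16. ] rect [ 486.5 -341.2] [16.3 40.5] 88.4
[426. 274.] 522 ztop 18.6 mean [ 459.8 -242.1   15.9] rect [ 459.7 -242.1] [58.2 58. ] 57.9
[304. 275.] 418 ztop 40.4 mean [455.3  -7.5  37.8] rect [455.1  -7.3] [37.7 37.5] 24.6
[357. 275.] 380
[... 780 characters left out ...]
458.9  -4.8  37.2] rect [457.7  -5.4] [41.3 38.5] 23.6
[246. 254.] 132 ztop 49.6 mean [ 646.1 -110.8   49.2] rect [ 645.7 -109.5] [19.9  7.2] 87.7
[333. 273.] 834 ztop 38.7 mean [551.6  -2.6  37. ] rect [551.3  -3. ] [42.  38.2] 70.1
[283. 297.] 294 ztop 34.1 mean [638.5  -8.2  32.4] rect [639.4  -7. ] [20.8 38.1] 0.1
[462. 382.] 3268 ztop 19.3 mean [511.7 244.2  17.2] rect [500.8 237.4] [292.4 133. ] 10.7
[503. 335.] 1393 ztop 22.3 mean [414.1 222.5  20.7] rect [413.2 221.3] [69.4 69.7] 85.0
[465. 375.] 2093 ztop 22.7 mean [502.5 239.1  21.1] rect [501.2 237.8] [73.3 70.8] 10.2
[424. 420.] 3357 ztop 46.1 mean [592.2 256.4  52.4] rect [591.  255.5] [15.6 17.2] 44.7
table -0.10205572699550203
```

```bash
cat >> h.py <<'E'
from scipy.spatial.transform import Rotation as R
def to(x,y,z,yaw,cur=None):
    from rig import readout
    s=readout.sense(); p=np.array(s["eef_pos"]); A=R.from_euler("xyz",s["tcp_rot"])
    if cur is not None: p=np.array(cur[:3],float); A=R.from_euler("xyz",[np.pi,0,cur[3]])
    B=R.from_euler("xyz",[np.pi,0,yaw])
    print("shift cm",(A.inv().apply(np.array([x,y,z])-p)/10).round(2),"rot",(A.inv()*B).as_rotvec().round(3),"clock",s["clock"],"F",np.round(s["contact_force"],1),"at",p.round(1),s["tcp_rot"].round(3),"op",round(s["opening"],3))
E
python3 -c "
from h import *
to(462,-241,200,3.325)"
```

```text
shift cm [-50.62 -74.84   3.16] rot [-0.001 -0.    -0.424] clock 0.1 F [ 0.8 -0.2  0.1] at [148.9 606.6 230.6] [-3.14  -0.     2.901] op 1.003
```

Emit:
play_rows(
  rows=[
    [0,[-50.6,-74.8,3.1],[0,0,-0.424]],
    [0,[-50.6,-74.8,3.1],[0,0,-0.424]],
    [0,[-50.6,-74.8,3.1],[0,0,-0.424]],
    [0,[-50.6,-74.8,3.1],[0,0,-0.424]],
    [0,[-50.6,-74.8,3.1],[0,0,-0.424]],
    [0,[-50.6,-74.8,3.1],[0,0,-0.424]],
    [0,[-50.6,-74.8,3.1],[0,0,-0.424]],
    [0,[-50.6,-74.8,3.1],[0,0,-0.424]],
    [0,[-50.6,-74.8,3.1],[0,0,-0.424]],
    [0,[-50.6,-74.8,3.1],[0,0,-0.424]],
    [0,[-50.6,-74.8,3.1],[0,0,-0.424]],
    [0,[-50.6,-74.8,3.1],[0,0,-0.424]],
  ],
)

```text
clock: 1.1
eef_pos: [322.2, 136.4, 214.2]
tcp_rot: [3.141, 0.001, -2.958]
contact_force: [1.9, 0.5, 0.1]
opening: 0.999
```

```bash
python3 -c "
from h import *
to(462,-241,200,3.325)"
```

```text
shift cm [ -6.84 -39.66   1.42] rot [0.    0.001 0.   ] clock 1.1 F [1.9 0.5 0.1] at [322.2 136.4 214.2] [ 3.141e+00  1.000e-03 -2.958e+00] op 0.999
```

Emit:
play_rows(
  rows=[
    [0,[-6.8,-39.7,1.4],[0,0,0]],
    [0,[-6.8,-39.7,1.4],[0,0,0]],
    [0,[-6.8,-39.7,1.4],[0,0,0]],
    [0,[-6.8,-39.7,1.4],[0,0,0]],
    [0,[-6.8,-39.7,1.4],[0,0,0]],
    [0,[-6.8,-39.7,1.4],[0,0,0]],
    [0,[-6.8,-39.7,1.4],[0,0,0]],
    [0,[-6.8,-39.7,1.4],[0,0,0]],
    [0,[-6.8,-39.7,1.4],[0,0,0]],
    [0,[-6.8,-39.7,1.4],[0,0,0]],
    [0,[-6.8,-39.7,1.4],[0,0,0]],
    [0,[-6.8,-39.7,1.4],[0,0,0]],
  ],
)

```text
clock: 2.1
eef_pos: [461.2, -240.8, 199.4]
tcp_rot: [3.141, -0.001, -2.961]
contact_force: [-0.3, 0.2, -0.2]
opening: 1.002
```

```bash
cat > w.py <<'E'
import sys
from rig import readout, grab_frame, calibration
from h import *
n=sys.argv[1]
s=readout.sense(); c=calibration("wrist"); im,d=grab_frame("wrist")
cv2.imwrite(f"pics/{n}.png",im[:,:,::-1]); np.savez(f"{n}.npz",im=im,d=d,M=c["cam_to_world"],v=c["vfov"],cx=c["cx"],cy=c["cy"])
print(s["clock"],s["eef_pos"],s["tcp_rot"],s["qvel"].round(3),s["contact_force"].round(1)); print(c["cam_to_world"].round(3))
E
python3 w.py w1
```

```text
2.1 [ 461.23331095 -240.82460848  199.42933511] [ 3.14075519e+00 -9.58571617e-04 -2.96077863e+00] [ 0.035 -0.028  0.041  0.009  0.008  0.009] [-0.3  0.2 -0.2]
[[-1.80000e-01  9.44000e-01  2.75000e-01  3.91458e+02]
 [ 9.84000e-01  1.73000e-01  5.10000e-02 -2.53459e+02]
 [ 1.00000e-03  2.80000e-01 -9.60000e-01  3.42431e+02]
 [ 0.00000e+00  0.00000e+00  0.00000e+00  1.00000e+00]]
```

View pics/w1.png

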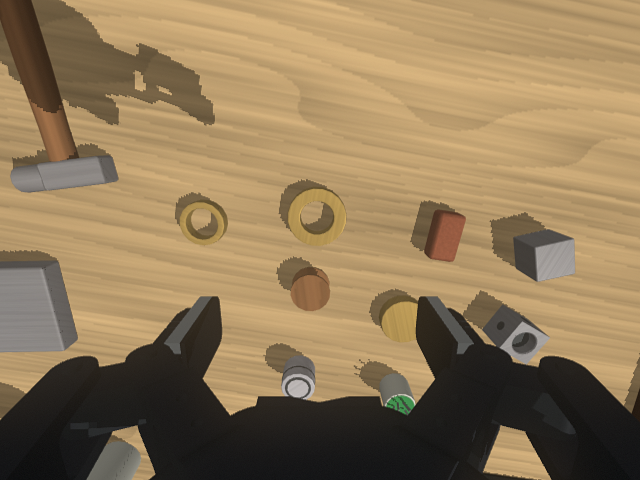

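```bash
cat > seg.py <<'E'
import sys
from h import *
a=load(sys.argv[1]+".npz"); W=cloud(*a); z=W[...,2]
zl=float(sys.argv[2]) if len(sys.argv)>2 else 9
m=((z>zl)&(z<60)).astype(np.uint8); k,L,st,c=cv2.connectedComponentsWithStats(m)
print("table",np.nanmedian(z[z<8]))
for i in range(1,k):
    if st[i,4]<200: continue
    p=W[L==i]; zt=np.percentile(p[:,2],95); t=p[p[:,2]>zt-2.5]
    r=cv2.minAreaRect(t[:,:2].astype(np.float32)); cc=cv2.minEnclosingCircle(t[:,:2].astype(np.float32))
    print(c[i].round(),st[i,4],"z",zt.round(1),"mean",t.mean(0).round(1),"rect",np.round(r[0],1),np.round(r[1],1),round(r[2],1),"circ",np.round(cc[0],1),round(cc[1],1))
E
python3 seg.py w1; cat > ell.py <<'E'
E
python3 - <<'E'
from h import *
im,d,M,v,cx,cy=load("w1.npz")
hsv=cv2.cvtColor(im,cv2.COLOR_RGB2HSV); W=cloud(im,d,M,v,cx,cy)
m=((W[...,2]>13)&(W[...,2]<19)).astype(np.uint8)
cs,_=cv2.findContours(m,cv2.RETR_EXTERNAL,cv2.CHAIN_APPROX_NONE)
for c in cs:
    if cv2.contourArea(c)<700: continue
    p=np.array([ray(q[0][0],q[0][1],M,v,cx,cy,16)[:2] for q in c],np.float32)
    print(cv2.fitEllipse(c)[0],cv2.fitEllipse(p))
E
```

```text
table 0.14995126753291288
[ 46. 110.] 8044 z 26.9 mean [ 421.6 -498.2   25.8] rect [ 400.8 -508.4] [155.3  87.9] 15.2 circ [ 403.9 -504.4] 82.0
[316. 216.] 1875 z 17.2 mean [ 460.3 -242.6   16.1] rect [ 461.2 -242.3] [58.8 57.6] 9.2 circ [ 461.3 -242.4] 29.7
[202. 222.] 940 z 17.0 mean [ 487.8 -355.7   16. ] rect [ 488.4 -355.3] [44.9 44.2] 3.3 circ [ 488.2 -355.7] 22.8
[445. 235.] 1475 z 23.0 mean [ 456.2 -109.8   21.9] rect [ 456.6 -109.7] [48.6 26.7] 1.2 circ [ 456.9 -110. ] 26.1
[546. 255.] 2391 z 38.9 mean [456.2  -7.9  38. ] rect [456.6  -7.6] [38.5 38.9] 24.8 circ [456.7  -7.3] 26.0
[ 32. 309.] 5675 z 25.8 mean [ 616.9 -528.    24.8] rect [ 615.7 -534.6] [100.5  71.5] 10.4 circ [ 617. -536.] 59.8
[310. 292.] 1150 z 25.1 mean [ 540.  -235.2   23.9] rect [ 540.2 -235.1] [41.5 40.8] 33.3 circ [ 540.3 -235.4] 21.1
[400. 320.] 1344 z 16.8 mean [ 559.9 -130.6   15.8] rect [ 560.5 -132.2] [51.3 38.9] 12.1 circ [ 559.6 -126.8] 25.9
[517. 336.] 1928 z 38.5 mean [549.   -4.6  37.7] rect [549.8  -4.8] [40.  38.3] 70.1 circ [549.7  -4.5] 26.7
[298. 379.] 1103 z 35.4 mean [ 649.2 -229.5   
[... 167 characters left out ...]
52.7 -113.1] 14.7
[114. 465.] 1235 z 48.1 mean [ 803.7 -438.7   48.7] rect [ 803.8 -437.2] [26.9  5.4] 88.0 circ [ 806.2 -437.3] 13.4
(400.1352844238281, 320.74285888671875) ((559.7315063476562, -130.6483154296875), (40.98414611816406, 53.59595489501953), 102.38373565673828)
(201.68724060058594, 222.71963500976562) ((487.9248046875, -355.33868408203125), (44.37553024291992, 44.820030212402344), 49.27310562133789)
(316.461669921875, 216.40919494628906) ((460.97918701171875, -242.44186401367188), (57.92996597290039, 58.627864837646484), 97.80429077148438)
(47.902587890625, 77.02545928955078) ((383.5301818847656, -500.55047607421875), (7.132473945617676, 146.61959838867188), 106.55104064941406)
```

```bash
python3 -c "
from h import *
to(461,-242.3,-1,3.325)"
```

```text
shift cm [ 0.   -0.29 20.05] rot [ 0.001 -0.001 -0.001] clock 2.15 F [-1.  -0.1 -0.6] at [ 460.8 -239.7  199.5] [ 3.14e+00 -1.00e-03 -2.96e+00] op 1.003
```

Emit:
play_rows(
  rows=[
    [0,[0,-0.2,16],[0,0,0]],
    [0,[0,-0.2,16],[0,0,0]],
    [0,[0,-0.2,16],[0,0,0]],
    [0,[0,-0.2,16],[0,0,0]],
    [0,[0,-0.2,17.5],[0,0,0]],
    [0,[0,-0.2,19],[0,0,0]],
    [0,[0,-0.2,20],[0,0,0]],
    [0,[0,-0.2,20],[0,0,0]],
    [0,[0,-0.2,20],[0,0,0]],
  ],
)

```text
clock: 2.9
eef_pos: [461.6, -240.9, 0.4]
tcp_rot: [3.141, -0.001, -2.958]
contact_force: [0.1, 0.4, 0.3]
opening: 0.999
```

```bash
python3 w.py w2
```

```text
2.9 [ 4.61628404e+02 -2.40929224e+02  3.71545041e-01] [ 3.14112554e+00 -5.14102435e-04 -2.95755196e+00] [-0.006 -0.02  -0.014 -0.001  0.005 -0.001] [0.1 0.4 0.3]
[[-1.83000e-01  9.44000e-01  2.75000e-01  3.91837e+02]
 [ 9.83000e-01  1.76000e-01  5.20000e-02 -2.53729e+02]
 [ 0.00000e+00  2.80000e-01 -9.60000e-01  1.43321e+02]
 [ 0.00000e+00  0.00000e+00  0.00000e+00  1.00000e+00]]
```

View pics/w2.png

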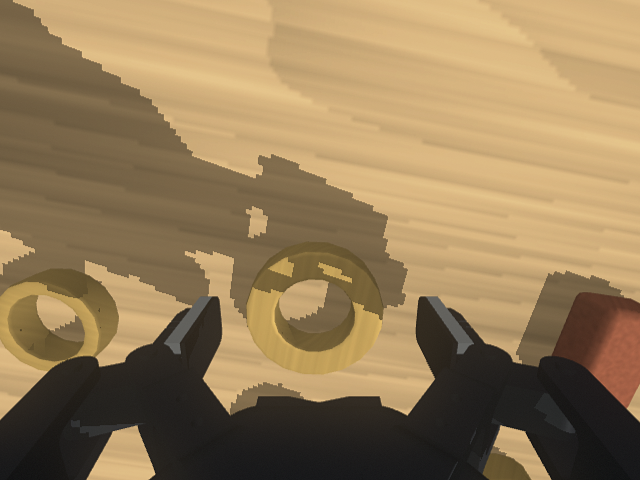

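Emit:
play_rows(
  rows=[
    [120,[0,0,0.1],[0,0,0]],
    [120,[0,0,0.1],[0,0,0]],
    [120,[0,0,0.1],[0,0,0]],
    [120,[0,0,0.1],[0,0,0]],
    [120,[0,0,0.1],[0,0,0]],
    [120,[0,0,0.1],[0,0,0]],
    [120,[0,0,0.1],[0,0,0]],
    [120,[0,0,0.1],[0,0,0]],
  ],
  squeeze=60,
)

```text
clock: 3.62
eef_pos: [462.5, -242.0, 0.8]
tcp_rot: [-3.141, 0.001, -2.959]
contact_force: [-3.3, 3.0, 15.7]
opening: 0.671
```

```bash
python3 w.py w3; python3 -c "
from h import *
to(461,-242.3,150,3.325)"
```

```text
3.6167 [ 462.47094937 -242.00076948    0.8298745 ] [-3.14068816e+00  1.48832410e-03 -2.95904331e+00] [-0.001 -0.002  0.001  0.001 -0.    -0.   ] [-3.3  3.  15.7]
[[-1.82000e-01  9.43000e-01  2.77000e-01  3.92338e+02]
 [ 9.83000e-01  1.75000e-01  5.00000e-02 -2.54577e+02]
 [-1.00000e-03  2.82000e-01 -9.59000e-01  1.43655e+02]
 [ 0.00000e+00  0.00000e+00  0.00000e+00  1.00000e+00]]
shift cm [  0.13  -0.02 -14.92] rot [-0.001  0.001 -0.001] clock 3.6667 F [-3.3  2.  15.4] at [ 462.5 -242.     0.8] [-3.141e+00  1.000e-03 -2.959e+00] op 0.677
```

View pics/w3.png

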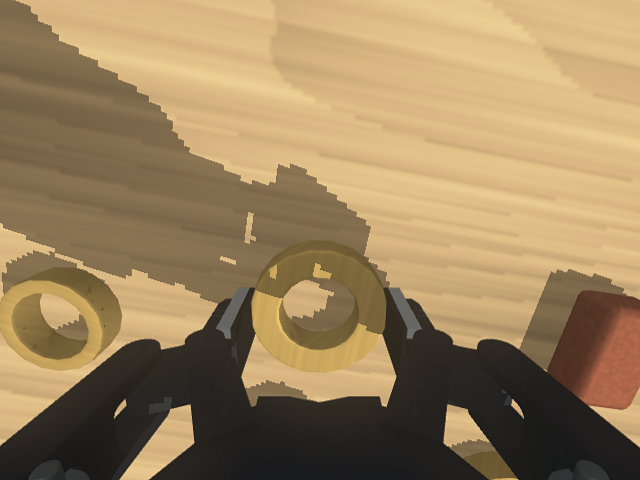

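Emit:
play_rows(
  rows=[
    [120,[0,0,-3],[0,0,0]],
    [120,[0,0,-6],[0,0,0]],
    [120,[0,0,-10],[0,0,0]],
    [120,[0,0,-14],[0,0,0]],
    [120,[0,0,-16],[0,0,0]],
    [120,[0,0,-16],[0,0,0]],
  ],
)

```text
clock: 4.17
eef_pos: [464.4, -243.1, 164.5]
tcp_rot: [-3.136, 0.007, -2.959]
contact_force: [1.6, -0.4, -2.2]
opening: 0.67
```

```bash
python3 -c "
from h import *
to(670,268,165,3.325)"
```

```text
shift cm [-29.52  46.51  -0.1 ] rot [-0.005  0.007 -0.   ] clock 4.1667 F [ 1.6 -0.4 -2.2] at [ 464.4 -243.1  164.5] [-3.136  0.007 -2.959] op 0.67
```

Emit:
play_rows(
  rows=[
    [120,[-29.5,46.5,0],[0,0,0]],
    [120,[-29.5,46.5,0],[0,0,0]],
    [120,[-29.5,46.5,0],[0,0,0]],
    [120,[-29.5,46.5,0],[0,0,0]],
    [120,[-29.5,46.5,0],[0,0,0]],
    [120,[-29.5,46.5,0],[0,0,0]],
    [120,[-29.5,46.5,0],[0,0,0]],
    [120,[-29.5,46.5,0],[0,0,0]],
    [120,[-29.5,46.5,0],[0,0,0]],
    [120,[-29.5,46.5,0],[0,0,0]],
    [120,[-29.5,46.5,0],[0,0,0]],
    [120,[-29.5,46.5,0],[0,0,0]],
  ],
)

```text
clock: 5.17
eef_pos: [647.7, 224.0, 157.5]
tcp_rot: [-3.141, -0.002, -2.958]
contact_force: [1.2, 0.2, -2.1]
opening: 0.674
```

Emit:
play_rows(
  rows=[
    [120,[0,0,0],[0,0,0]],
    [120,[0,0,0],[0,0,0]],
    [120,[0,0,0],[0,0,0]],
    [120,[0,0,0],[0,0,0]],
  ],
)

```text
clock: 5.5
eef_pos: [647.3, 221.0, 158.1]
tcp_rot: [-3.141, -0.002, -2.959]
contact_force: [-0.5, 0.5, -2.3]
opening: 0.671
```

```bash
python3 w.py w4;python3 seg.py w4 14
```

```text
5.5 [647.2648821  221.04718907 158.08876257] [-3.14102307e+00 -2.10739317e-03 -2.95904662e+00] [-0.011 -0.01  -0.003  0.001  0.001  0.002] [-0.5  0.5 -2.3]
[[-1.82000e-01  9.44000e-01  2.74000e-01  5.77648e+02]
 [ 9.83000e-01  1.75000e-01  5.00000e-02  2.08518e+02]
 [-1.00000e-03  2.78000e-01 -9.60000e-01  3.01138e+02]
 [ 0.00000e+00  0.00000e+00  0.00000e+00  1.00000e+00]]
table 0.3393794415426328
[375. 135.] 4986 z 19.5 mean [565.7 250.4  18.3] rect [556.2 247.6] [176.3 132.4] 10.6 circ [556.1 246.9] 109.6
[377.  53.] 2564 z 23.5 mean [509.7 239.1  22.4] rect [502.6 237.5] [65.3 70.3] 10.9 circ [502.8 237.2] 47.1
[41. 51.] 4687 z 39.3 mean [549.6  -4.   38.4] rect [550.3  -4.3] [40.2 38.5] 69.8 circ [550.2  -4.2] 26.7
[369. 166.] 8268 z 52.3 mean [588.4 252.6  55.4] rect [588.6 253.3] [17.6 17. ] 13.1 circ [588.7 253.5] 9.0
[ 45. 181.] 2082 z 34.7 mean [646.7  -7.4  33.9] rect [647.1  -7. ] [36.5 38.8] 10.5 circ [646.8  -7.4] 19.7
[628. 364.] 3316 z 40.1 mean [706.6 527.8  39.9] rect [721.1 534.9] [118.2   6.2] 26.0 circ [719.9 537.4] 59.1
```

View pics/w4.png

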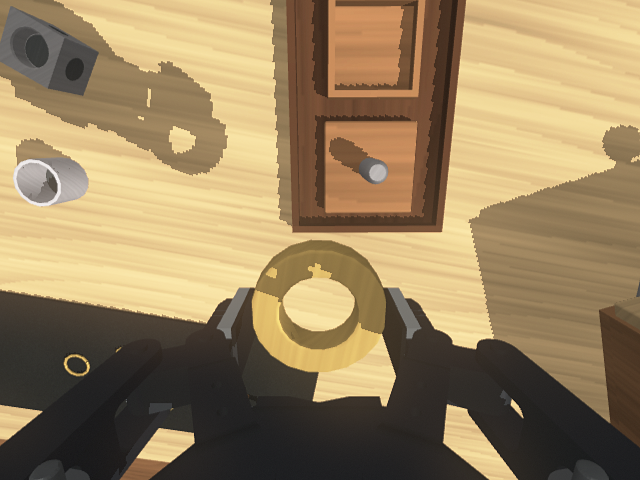

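```bash
cat > held.py <<'E'
import sys
from h import *
n=sys.argv[1]; im,d,M,v,cx,cy=load(n+".npz"); W=cloud(im,d,M,v,cx,cy)
zt=float(sys.argv[2]); u0,u1,v0,v1=map(int,sys.argv[3:7])
m=np.zeros((480,640),bool); m[v0:v1,u0:u1]=1
hsv=cv2.cvtColor(im,cv2.COLOR_RGB2HSV)
m&=(hsv[...,1]>100)&(hsv[...,2]>60)
zz=W[...,2][m]; print("z pct",np.nanpercentile(zz,[5,50,80,95,99]).round(1))
m&=np.abs(W[...,2]-np.nanpercentile(zz,90))<2.5
p=W[m]; print(len(p),"mean",p.mean(0).round(1),"circ",cv2.minEnclosingCircle(p[:,:2].astype(np.float32)))
E
python3 held.py w4 0 250 390 238 375
python3 -c "
from h import *
W=cloud(*load('w4.npz')); p=W[155:185,360:390].reshape(-1,3); print(np.percentile(p[:,2],[90,98])); t=p[p[:,2]>54]; print(len(t),t.mean(0), cv2.minEnclosingCircle(t[:,:2].astype(np.float32)))"
```

```text
z pct [160.5 172.8 173.4 173.9 174.4]
8985 mean [644.5 220.8 173. ] circ ((646.7747192382812, 221.05877685546875), 30.655288696289062)
[nan nan]
344 [588.569429   253.08415466  56.61657343] ((589.0308227539062, 253.28549194335938), 8.016953468322754)
```

```bash
python3 -c "
from h import *
to(589.3,253.2,158,3.325); to(589.3,253.2,20,3.325)"
```

```text
shift cm [5.14 4.23 0.05] rot [-0.    -0.002 -0.001] clock 5.55 F [-1.1  0.1 -2.7] at [647.5 220.9 158.5] [-3.141e+00 -2.000e-03 -2.960e+00] op 0.673
shift cm [ 5.12  4.24 13.85] rot [-0.    -0.002 -0.001] clock 5.55 F [-1.1  0.1 -2.7] at [647.5 220.9 158.5] [-3.141e+00 -2.000e-03 -2.960e+00] op 0.673
```

Emit:
play_rows(
  rows=[
    [120,[5.1,4.2,0],[0,0,0]],
    [120,[5.1,4.2,0],[0,0,0]],
    [120,[5.1,4.2,0],[0,0,0]],
    [120,[5.1,4.2,3],[0,0,0]],
    [120,[5.1,4.2,6],[0,0,0]],
    [120,[5.1,4.2,8],[0,0,0]],
    [120,[5.1,4.2,8],[0,0,0]],
  ],
)

```text
clock: 6.13
eef_pos: [587.6, 251.8, 75.0]
tcp_rot: [-3.14, -0.007, -2.96]
contact_force: [-1.3, -2.0, -4.5]
opening: 0.673
```

```bash
python3 w.py w5; python3 held.py w5 0 250 390 238 375; python3 -c "
from h import *
to(589.3,253.2,20,3.325)"
```

```text
6.1333 [587.59004517 251.80927835  75.04231076] [-3.13992253 -0.00680782 -2.95967718] [ 0.002 -0.045 -0.043 -0.001  0.073  0.002] [-1.3 -2.  -4.5]
[[-1.81000e-01  9.46000e-01  2.70000e-01  5.18589e+02]
 [ 9.83000e-01  1.75000e-01  4.80000e-02  2.39621e+02]
 [-2.00000e-03  2.74000e-01 -9.62000e-01  2.18454e+02]
 [ 0.00000e+00  0.00000e+00  0.00000e+00  1.00000e+00]]
z pct [ 6.1 89.2 90.2 90.8 91.3]
8999 mean [584.9 251.6  90. ] circ ((587.6862182617188, 251.90773010253906), 30.754032135009766)
shift cm [-0.08  0.07  5.73] rot [-0.001 -0.004 -0.001] clock 6.1833 F [-0.   0.2 -2.6] at [588.9 252.5  77.3] [-3.141 -0.004 -2.96 ] op 0.672
```

View pics/w5.png

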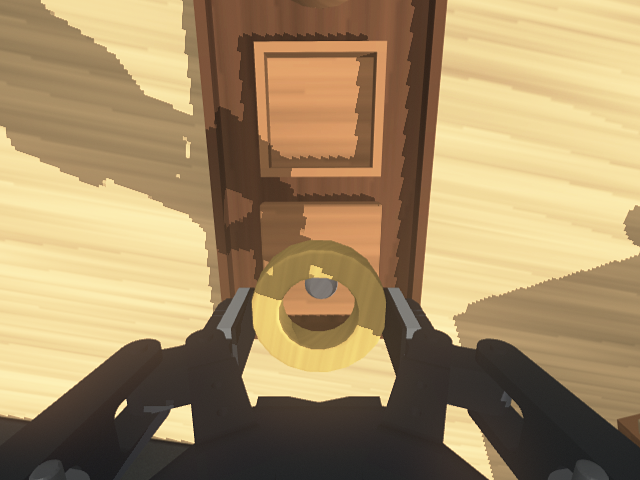

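Emit:
play_rows(
  rows=[
    [120,[-0.1,0.1,1.5],[0,0,0]],
    [120,[-0.1,0.1,3],[0,0,0]],
    [120,[-0.1,0.1,4.2],[0,0,0]],
    [120,[-0.1,0.1,5.1],[0,0,0]],
    [120,[-0.1,0.1,5.6],[0,0,0]],
    [120,[-0.1,0.1,5.6],[0,0,0]],
    [120,[-0.1,0.1,5.6],[0,0,0]],
  ],
)

```text
clock: 6.77
eef_pos: [591.5, 255.4, 23.5]
tcp_rot: [3.142, 0.0, -2.959]
contact_force: [0.0, -0.7, -2.8]
opening: 0.673
```

```bash
python3 -c "
from h import *
to(589.3,253.2,19,3.325)"
```

```text
shift cm [ 0.26 -0.18  0.45] rot [ 0.  0. -0.] clock 6.7667 F [ 0.  -0.7 -2.8] at [591.5 255.4  23.5] [ 3.142  0.    -2.959] op 0.673
```

Emit:
play_rows(
  rows=[
    [120,[0.2,-0.15,0.4],[0,0,0]],
    [120,[0.2,-0.15,0.4],[0,0,0]],
    [120,[0.2,-0.15,0.4],[0,0,0]],
    [120,[0.2,-0.15,0.4],[0,0,0]],
  ],
)

```text
clock: 7.1
eef_pos: [589.7, 253.6, 19.4]
tcp_rot: [3.142, 0.0, -2.958]
contact_force: [0.5, 0.6, -3.8]
opening: 0.673
```

```bash
python3 w.py w6; python3 held.py w6 0 250 390 238 375; python3 -c "
from h import *
to(589.3,253.2,19,3.325)"
```

```text
7.1 [589.70033268 253.62678945  19.43149333] [ 3.14152294e+00  3.94601218e-04 -2.95839382e+00] [ 0.     0.    -0.001 -0.    -0.     0.001] [ 0.5  0.6 -3.8]
[[-1.82000e-01  9.44000e-01  2.76000e-01  5.19745e+02]
 [ 9.83000e-01  1.75000e-01  5.10000e-02  2.40905e+02]
 [ 0.00000e+00  2.81000e-01 -9.60000e-01  1.62325e+02]
 [ 0.00000e+00  0.00000e+00  0.00000e+00  1.00000e+00]]
z pct [ 8.4 33.5 34.6 35.1 35.6]
8569 mean [585.8 253.2  34.3] circ ((589.6819458007812, 254.03884887695312), 30.80253028869629)
shift cm [ 0.05 -0.04  0.04] rot [ 0.  0. -0.] clock 7.15 F [ 1.1  0.1 -3.4] at [589.7 253.7  19.4] [ 3.141  0.    -2.958] op 0.672
```

Emit:
play_rows(
  rows=[
    [90,[0,0,0.05],[0,0,0]],
    [60,[0,0,0.05],[0,0,0]],
    [40,[0,0,0],[0,0,0]],
    [0,[0,0,0],[0,0,0]],
    [0,[0,0,0],[0,0,0]],
    [0,[0,0,-2],[0,0,0]],
    [0,[0,0,-5],[0,0,0]],
    [0,[0,0,-9],[0,0,0]],
    [0,[0,0,-13],[0,0,0]],
    [0,[0,0,-13],[0,0,0]],
  ],
)

```text
clock: 7.98
eef_pos: [593.9, 255.4, 157.5]
tcp_rot: [3.139, 0.012, -2.958]
contact_force: [1.4, 0.9, 1.2]
opening: 1.0
```

```bash
python3 w.py w7;  python3 -c "
from h import *
to(488.1,-355.4,150,3.325)"
```

```text
7.9833 [593.86014668 255.41264075 157.51562025] [ 3.13898234  0.01167032 -2.95840358] [ 0.003  0.062  0.059 -0.001 -0.11  -0.   ] [1.4 0.9 1.2]
[[-1.82000e-01  9.41000e-01  2.86000e-01  5.22397e+02]
 [ 9.83000e-01  1.74000e-01  5.60000e-02  2.42045e+02]
 [ 3.00000e-03  2.92000e-01 -9.57000e-01  2.99580e+02]
 [ 0.00000e+00  0.00000e+00  0.00000e+00  1.00000e+00]]
shift cm [ 21.39 -58.1    0.12] rot [ 0.002  0.009 -0.   ] clock 8.0333 F [-0.4 -0.1 -0.4] at [592.6 254.9 154.3] [ 3.14   0.009 -2.958] op 1.001
```

View pics/w7.png

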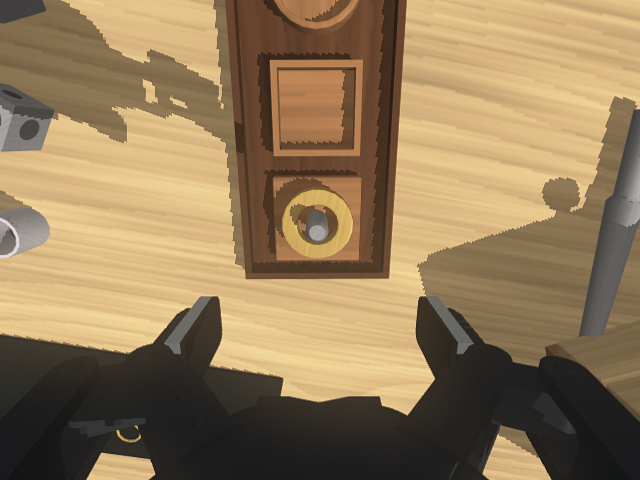

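```bash
python3 -c "
from h import *
to(488.1,-355.4,150,3.325,(589.6,253.5,149,3.325))"
```

```text
shift cm [ 21.08 -58.02  -0.1 ] rot [0. 0. 0.] clock 8.0333 F [-0.4 -0.1 -0.4] at [589.6 253.5 149. ] [ 3.14   0.009 -2.958] op 1.001
```

Emit:
play_rows(
  rows=[
    [0,[21.1,-58,0],[0,0,0]],
    [0,[21.1,-58,0],[0,0,0]],
    [0,[21.1,-58,0],[0,0,0]],
    [0,[21.1,-58,0],[0,0,0]],
    [0,[21.1,-58,0],[0,0,0]],
    [0,[21.1,-58,0],[0,0,0]],
    [0,[21.1,-58,0],[0,0,0]],
    [0,[21.1,-58,0],[0,0,0]],
    [0,[21.1,-58,0],[0,0,0]],
    [0,[21.1,-58,0],[0,0,0]],
    [0,[21.1,-58,0],[0,0,0]],
    [0,[21.1,-58,0],[0,0,0]],
  ],
)

```text
clock: 9.03
eef_pos: [505.9, -241.3, 148.3]
tcp_rot: [3.141, -0.001, -2.958]
contact_force: [1.0, 0.4, 0.5]
opening: 1.0
```

Emit:
play_rows(
  rows=[
    [0,[0,0,0],[0,0,0]],
    [0,[0,0,0],[0,0,0]],
    [0,[0,0,0],[0,0,0]],
  ],
)

```text
clock: 9.28
eef_pos: [506.4, -239.4, 148.3]
tcp_rot: [3.14, -0.001, -2.96]
contact_force: [0.3, 0.1, 0.8]
opening: 1.0
```

```bash
python3 -c "
from h import *
to(488.1,-355.4,150,3.325)"
```

```text
shift cm [  3.9  -11.08  -0.18] rot [ 0.001 -0.001 -0.001] clock 9.2833 F [0.3 0.1 0.8] at [ 506.4 -239.4  148.3] [ 3.14e+00 -1.00e-03 -2.96e+00] op 1.0
```

Emit:
play_rows(
  rows=[
    [0,[3.9,-11.1,0],[0,0,0]],
    [0,[3.9,-11.1,0],[0,0,0]],
    [0,[3.9,-11.1,0],[0,0,0]],
    [0,[3.9,-11.1,0],[0,0,0]],
    [0,[3.9,-11.1,4],[0,0,0]],
    [0,[3.9,-11.1,8],[0,0,0]],
    [0,[3.9,-11.1,11.5],[0,0,0]],
    [0,[3.9,-11.1,13.5],[0,0,0]],
    [0,[3.9,-11.1,14.6],[0,0,0]],
    [0,[3.9,-11.1,14.6],[0,0,0]],
    [0,[3.9,-11.1,14.6],[0,0,0]],
    [0,[3.9,-11.1,14.6],[0,0,0]],
  ],
)

```text
clock: 10.28
eef_pos: [490.3, -355.9, 4.6]
tcp_rot: [-3.14, 0.002, -2.958]
contact_force: [-0.4, -0.0, 0.5]
opening: 0.999
```

```bash
python3 w.py w8;  python3 held.py w8 0 240 400 230 380; python3 -c "
from h import *
to(488.1,-355.4,2,3.325)"
```

```text
10.2833 [ 490.25062474 -355.92609323    4.63508305] [-3.14002204e+00  1.53305960e-03 -2.95758013e+00] [-0.006 -0.013 -0.002  0.001 -0.003 -0.002] [-0.4 -0.   0.5]
[[-1.83000e-01  9.43000e-01  2.78000e-01  4.20117e+02]
 [ 9.83000e-01  1.76000e-01  5.00000e-02 -3.68524e+02]
 [-2.00000e-03  2.82000e-01 -9.59000e-01  1.47442e+02]
 [ 0.00000e+00  0.00000e+00  0.00000e+00  1.00000e+00]]
z pct [-0.8  0.3  8.5 16.2 16.9]
4050 mean [ 487.6 -356.3   15.8] circ ((488.9159240722656, -356.0035400390625), 22.993022918701172)
shift cm [0.21 0.12 0.29] rot [-0.002  0.002  0.   ] clock 10.3333 F [-0.1  0.   0.5] at [ 490.3 -356.2    4.9] [-3.140e+00  2.000e-03 -2.958e+00] op 1.002
```

View pics/w8.png

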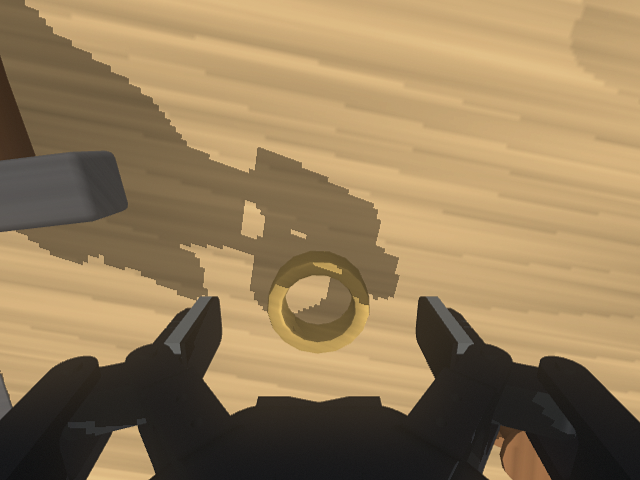

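Emit:
play_rows(
  rows=[
    [60,[0.15,0,0.25],[0,0,0]],
    [165,[0.15,0,0.25],[0,0,0]],
    [165,[0.15,0,0.25],[0,0,0]],
    [165,[0.15,0,0.25],[0,0,0]],
    [165,[0.15,0,0.25],[0,0,0]],
    [165,[0.15,0,0.25],[0,0,0]],
    [165,[0.15,0,0.25],[0,0,0]],
    [165,[0.15,0,0.25],[0,0,0]],
    [165,[0.15,0,0.25],[0,0,0]],
    [165,[0.15,0,0.25],[0,0,0]],
  ],
  squeeze=50,
)

```text
clock: 11.17
eef_pos: [487.6, -356.4, 1.6]
tcp_rot: [-3.141, 0.0, -2.959]
contact_force: [-1.3, 1.9, 8.4]
opening: 0.513
```

Emit:
play_rows(
  rows=[
    [165,[0,0,-3],[0,0,0]],
    [165,[0,0,-6],[0,0,0]],
    [165,[0,0,-10],[0,0,0]],
    [165,[0,0,-14],[0,0,0]],
    [165,[0,0,-16],[0,0,0]],
    [165,[0,0,-16],[0,0,0]],
    [165,[0,0,-16],[0,0,0]],
  ],
)

```text
clock: 11.75
eef_pos: [488.0, -356.6, 161.9]
tcp_rot: [-3.14, 0.002, -2.959]
contact_force: [-0.6, -0.2, -1.8]
opening: 0.502
```

```bash
python3 w.py w9;  python3 held.py w9 0 240 400 230 380; python3 -c "
from h import *
to(660,267,160,3.325)"
```

```text
11.75 [ 487.95068408 -356.55702109  161.90034156] [-3.13959961e+00  1.88344909e-03 -2.95858755e+00] [-0.001  0.044  0.036  0.001 -0.007 -0.001] [-0.6 -0.2 -1.8]
[[-1.82000e-01  9.43000e-01  2.78000e-01  4.17735e+02]
 [ 9.83000e-01  1.75000e-01  5.00000e-02 -3.68993e+02]
 [-2.00000e-03  2.82000e-01 -9.59000e-01  3.04702e+02]
 [ 0.00000e+00  0.00000e+00  0.00000e+00  1.00000e+00]]
z pct [ -1.    0.4 174.8 176.6 177.2]
4083 mean [ 487.9 -356.3  176. ] circ ((489.32818603515625, -355.9751892089844), 23.164073944091797)
shift cm [-2.834e+01  5.810e+01  3.000e-02] rot [ 0. -0. -0.] clock 11.8 F [-0.   0.4 -2. ] at [ 487.1 -355.9  160.3] [ 3.141 -0.    -2.959] op 0.507
```

View pics/w9.png

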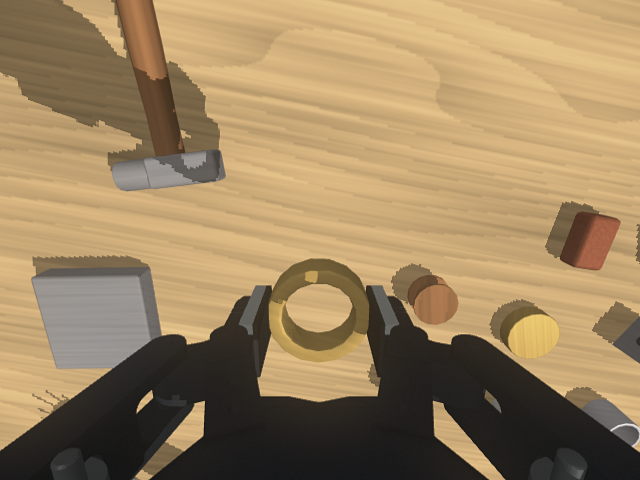

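```bash
python3 -c "
from h import *
to(587.6,252.8,160,3.325)"
```

```text
shift cm [-2.097e+01  5.802e+01  3.000e-02] rot [ 0. -0. -0.] clock 11.8 F [-0.   0.4 -2. ] at [ 487.1 -355.9  160.3] [ 3.141 -0.    -2.959] op 0.507
```

Emit:
play_rows(
  rows=[
    [165,[-21,58,0],[0,0,0]],
    [165,[-21,58,0],[0,0,0]],
    [165,[-21,58,0],[0,0,0]],
    [165,[-21,58,0],[0,0,0]],
    [165,[-21,58,0],[0,0,0]],
    [165,[-21,58,0],[0,0,0]],
    [165,[-21,58,0],[0,0,0]],
    [165,[-21,58,0],[0,0,0]],
    [165,[-21,58,0],[0,0,0]],
    [165,[-21,58,0],[0,0,0]],
    [165,[-21,58,0],[0,0,0]],
    [165,[-21,58,0],[0,0,0]],
  ],
)

```text
clock: 12.8
eef_pos: [567.7, 139.0, 158.3]
tcp_rot: [-3.141, -0.004, -2.958]
contact_force: [1.1, -1.2, -0.3]
opening: 0.509
```

Emit:
play_rows(
  rows=[
    [165,[0,0,0],[0,0,0]],
    [165,[0,0,0],[0,0,0]],
    [165,[0,0,0],[0,0,0]],
  ],
)

```text
clock: 13.05
eef_pos: [567.8, 136.9, 158.6]
tcp_rot: [-3.141, -0.004, -2.957]
contact_force: [-0.1, -0.1, -0.5]
opening: 0.509
```

```bash
python3 -c "
from h import *
to(587.6,252.8,160,3.325)"
```

```text
shift cm [-4.07 11.03 -0.16] rot [-0.001 -0.004  0.001] clock 13.05 F [-0.1 -0.1 -0.5] at [567.8 136.9 158.6] [-3.141 -0.004 -2.957] op 0.509
```

Emit:
play_rows(
  rows=[
    [165,[-4.1,11,0],[0,0,0]],
    [165,[-4.1,11,0],[0,0,0]],
    [165,[-4.1,11,0],[0,0,0]],
    [165,[-4.1,11,1],[0,0,0]],
    [165,[-4.1,11,4],[0,0,0]],
    [165,[-4.1,11,7],[0,0,0]],
    [165,[-4.1,11,7.5],[0,0,0]],
    [165,[-4.1,11,7.5],[0,0,0]],
    [165,[-4.1,11,7.5],[0,0,0]],
    [165,[-4.1,11,7.5],[0,0,0]],
  ],
)

```text
clock: 13.88
eef_pos: [590.7, 252.4, 87.3]
tcp_rot: [3.141, 0.002, -2.959]
contact_force: [1.4, 0.4, -0.3]
opening: 0.507
```

```bash
python3 w.py w10;  python3 held.py w10 0 240 400 230 380; python3 -c "
from h import *
to(587.6,252.8,36.5,3.325)"
```

```text
13.8833 [590.67763692 252.43239483  87.25908714] [ 3.14118195e+00  2.10255901e-03 -2.95937560e+00] [ 0.006 -0.011 -0.004  0.    -0.003  0.   ] [ 1.4  0.4 -0.3]
[[-1.81000e-01  9.43000e-01  2.78000e-01  5.20480e+02]
 [ 9.83000e-01  1.74000e-01  5.20000e-02  2.39680e+02]
 [ 0.00000e+00  2.82000e-01 -9.59000e-01  2.30018e+02]
 [ 0.00000e+00  0.00000e+00  0.00000e+00  1.00000e+00]]
z pct [  5.5  32.8 100.9 102.  102.6]
4050 mean [590.6 252.6 101.3] circ ((591.998291015625, 253.10301208496094), 23.421533584594727)
shift cm [0.32 0.07 5.1 ] rot [ 0.001  0.003 -0.001] clock 13.9333 F [-0.1 -0.2 -2.1] at [590.8 252.7  87.5] [ 3.141e+00  3.000e-03 -2.959e+00] op 0.51
```

View pics/w10.png

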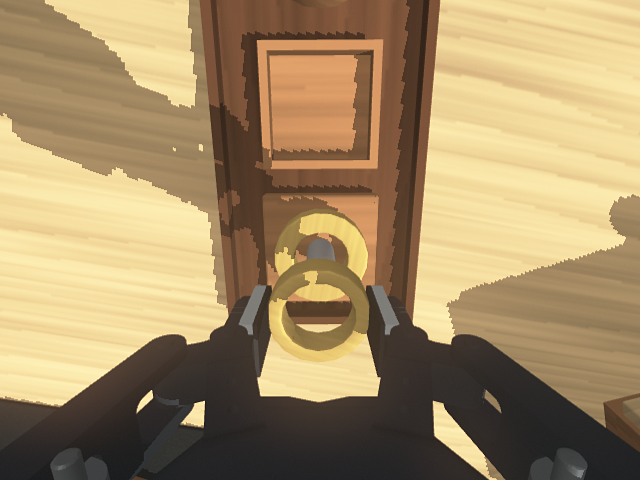

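Emit:
play_rows(
  rows=[
    [165,[0.33,0.05,0],[0,0,0]],
    [165,[0.33,0.05,1.5],[0,0,0]],
    [165,[0.33,0.05,3],[0,0,0]],
    [165,[0.33,0.05,4],[0,0,0]],
    [165,[0.33,0.05,4.7],[0,0,0]],
    [165,[0.33,0.05,5],[0,0,0]],
    [165,[0.33,0.05,5],[0,0,0]],
    [165,[0.33,0.05,5],[0,0,0]],
    [165,[0.33,0.05,5],[0,0,0]],
  ],
)

```text
clock: 14.68
eef_pos: [586.6, 252.9, 36.3]
tcp_rot: [3.141, 0.001, -2.958]
contact_force: [0.8, -0.4, -0.8]
opening: 0.512
```

```bash
python3 w.py w11;  python3 held.py w11 0 240 400 230 380; python3 -c "
from h import *
to(587.6,252.8,36,3.325)"
```

```text
14.6833 [586.64613863 252.93052865  36.30794829] [ 3.14137835e+00  1.01425903e-03 -2.95834698e+00] [-0.    -0.003 -0.001  0.001 -0.002 -0.   ] [ 0.8 -0.4 -0.8]
[[-1.82000e-01  9.43000e-01  2.77000e-01  5.16598e+02]
 [ 9.83000e-01  1.75000e-01  5.20000e-02  2.40155e+02]
 [ 0.00000e+00  2.81000e-01 -9.60000e-01  1.79162e+02]
 [ 0.00000e+00  0.00000e+00  0.00000e+00  1.00000e+00]]
z pct [ 6.3 25.5 49.8 51.  51.6]
4069 mean [586.5 253.1  50.4] circ ((586.3038330078125, 256.4893798828125), 27.28863525390625)
shift cm [-0.1  -0.03  0.03] rot [ 0.     0.001 -0.   ] clock 14.7333 F [ 0.5  0.2 -0.5] at [586.6 252.9  36.3] [ 3.141e+00  1.000e-03 -2.958e+00] op 0.511
```

View pics/w11.png

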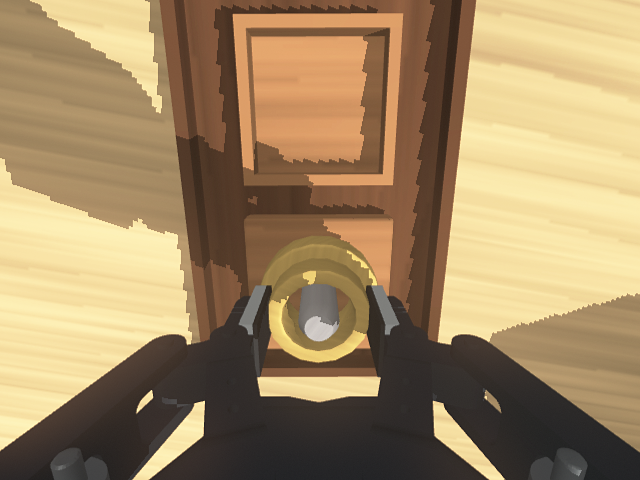

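Emit:
play_rows(
  rows=[
    [165,[-0.1,0,0.05],[0,0,0]],
    [165,[-0.1,0,0.05],[0,0,0]],
    [120,[-0.1,0,0.05],[0,0,0]],
    [100,[-0.1,0,0.05],[0,0,0]],
    [60,[-0.1,0,0],[0,0,0]],
    [0,[-0.1,0,0],[0,0,0]],
    [0,[-0.1,0,0],[0,0,0]],
    [0,[-0.1,0,-2],[0,0,0]],
    [0,[-0.1,0,-5],[0,0,0]],
    [0,[-0.1,0,-9],[0,0,0]],
    [0,[-0.1,0,-13],[0,0,0]],
    [0,[-0.1,0,-13],[0,0,0]],
  ],
)

```text
clock: 15.73
eef_pos: [591.3, 254.7, 174.0]
tcp_rot: [3.139, 0.012, -2.958]
contact_force: [1.5, 1.3, 1.2]
opening: 1.003
```

```bash
python3 w.py w12;  python3 -c "
from h import *
to(649.5,-229.5,165,3.325)"
```

```text
15.7333 [591.2719365  254.65069568 173.95187653] [ 3.13901092  0.01152591 -2.95839806] [-0.001  0.06   0.062  0.001 -0.111  0.   ] [1.5 1.3 1.2]
[[-1.82000e-01  9.41000e-01  2.86000e-01  5.19832e+02]
 [ 9.83000e-01  1.74000e-01  5.60000e-02  2.41295e+02]
 [ 3.00000e-03  2.92000e-01 -9.57000e-01  3.16032e+02]
 [ 0.00000e+00  0.00000e+00  0.00000e+00  1.00000e+00]]
shift cm [  2.96 -48.64   0.45] rot [ 0.002  0.008 -0.   ] clock 15.7833 F [-0.9 -0.4 -0.3] at [590.  254.1 170.6] [ 3.14   0.008 -2.958] op 0.999
```

View pics/w12.png

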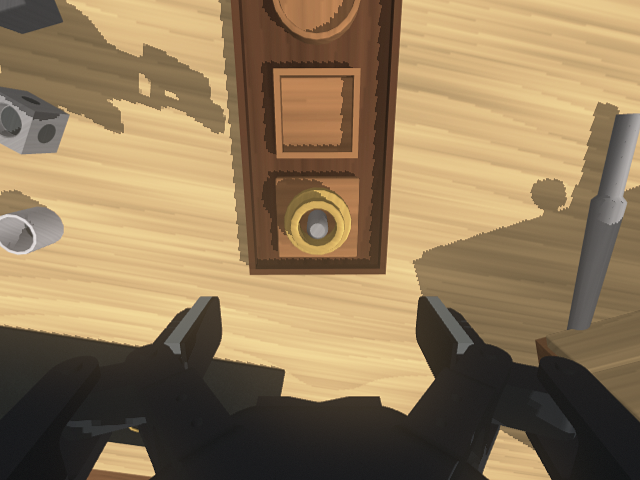

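```bash
python3 -c "
from h import *
to(649.5,-229.5,165,3.325,(587.6,252.8,166,3.325))"
```

```text
shift cm [  2.71 -48.55   0.1 ] rot [0. 0. 0.] clock 15.7833 F [-0.9 -0.4 -0.3] at [587.6 252.8 166. ] [ 3.14   0.008 -2.958] op 0.999
```

Emit:
play_rows(
  rows=[
    [0,[2.7,-48.5,0],[0,0,0]],
    [0,[2.7,-48.5,0],[0,0,0]],
    [0,[2.7,-48.5,0],[0,0,0]],
    [0,[2.7,-48.5,0],[0,0,0]],
    [0,[2.7,-48.5,0],[0,0,0]],
    [0,[2.7,-48.5,0],[0,0,0]],
    [0,[2.7,-48.5,0],[0,0,0]],
    [0,[2.7,-48.5,0],[0,0,0]],
    [0,[2.7,-48.5,0],[0,0,0]],
    [0,[2.7,-48.5,0],[0,0,0]],
    [0,[2.7,-48.5,0],[0,0,0]],
    [0,[2.7,-48.5,0],[0,0,0]],
  ],
)

```text
clock: 16.78
eef_pos: [648.4, -232.6, 164.4]
tcp_rot: [-3.141, -0.001, -2.96]
contact_force: [0.3, -0.2, 0.1]
opening: 1.0
```

Emit:
play_rows(
  rows=[
    [0,[0,0,0],[0,0,0]],
    [0,[0,0,0],[0,0,0]],
    [0,[0,0,0],[0,0,0]],
  ],
)

```text
clock: 17.03
eef_pos: [648.2, -228.3, 164.5]
tcp_rot: [3.14, -0.001, -2.959]
contact_force: [1.0, -0.1, 0.5]
opening: 0.998
```

```bash
python3 w.py w13; python3 seg.py w13; python3 -c "
from h import *
to(649.5,-229.5,13,3.325)"
```

```text
17.0333 [ 648.21026869 -228.253901    164.50747149] [ 3.14024909e+00 -1.46777424e-03 -2.95890303e+00] [ 0.023 -0.01   0.006  0.001  0.002 -0.002] [ 1.  -0.1  0.5]
[[-1.82000e-01  9.44000e-01  2.74000e-01  5.78559e+02]
 [ 9.83000e-01  1.74000e-01  5.20000e-02 -2.41056e+02]
 [ 1.00000e-03  2.79000e-01 -9.60000e-01  3.07533e+02]
 [ 0.00000e+00  0.00000e+00  0.00000e+00  1.00000e+00]]
table 0.19739035003138383
[512.  26.] 2244 z 23.5 mean [ 465.2 -109.5   22.4] rect [ 465.4 -109.7] [34.8 27.6] 3.2 circ [ 464.7 -108.3] 20.8
[624.  45.] 1663 z 34.8 mean [464.9 -24.4  34.2] rect [464.5 -24.5] [37.6  3.5] 23.6 circ [464.  -23.1] 18.8
[334.  96.] 2327 z 25.5 mean [ 540.3 -235.2   24.4] rect [ 540.6 -235.2] [40.8 41. ] 75.1 circ [ 540.6 -235.1] 20.9
[  9. 150.] 1421 z 25.4 mean [ 646.4 -495.6   24.6] rect [ 640.7 -494.5] [ 9.2 39.5] 86.9 circ [ 640.5 -498.5] 19.7
[454. 147.] 3098 z 17.4 mean [ 559.8 -126.8   16.3] rect [ 560.3 -126.5] [51.  50.6] 50.3 circ [ 560.4 -126.4] 25.9
[603. 162.] 3802 z 39.0 mean [550.4  -7.   38.1] rect [550.1  -4.8] [40.2 38.8] 69.7 circ [550.  -5.] 26.6
[316. 231.] 1632 z 36.0 mean [ 651.1 -229.5   34.8] rect [ 651.2 -229.8] [36.5 36.1] 75.2 circ [ 651.5 -229.5] 18.7
[444. 258.] 1728 z 50.0 mean [ 655.1 -110.7   51.7] rect [ 654.  -112.1] [26.  26.5] 77.5 circ [ 654.6 -112.1] 14.1
[554. 269.] 1890 z 34.3 mean [646.5  -8.5  33.6] rect [646.9  -8.3] [37.7 37.4] 17.2 circ [647.2  -8.4] 19.6
[  8. 311.] 744 z 30.3 mean [ 789.9 -503.8   30. ] rect [ 789.7 -504. ] [ 5.1 28.1] 87.7 circ [ 789.6 -506.3] 14.1
[ 57. 356.] 2022 z 53.9 mean [ 804.1 -443.3   55.5] rect [ 805.4 -446.7] [ 4.8 28.7] 16.1 circ [ 807.1 -446.3] 14.4
[235. 384.] 2012 z 55.7 mean [ 817.4 -274.5   56.4] rect [ 817.3 -275.3] [31.2  2.9] 87.7 circ [ 818.2 -275.3] 15.6
shift cm [-0.09 -0.22 15.18] rot [ 0.001 -0.001  0.   ] clock 17.0833 F [ 0.5  1.1 -0.2] at [ 648.4 -227.7  164.8] [ 3.140e+00 -1.000e-03 -2.958e+00] op 1.0
```

View pics/w13.png

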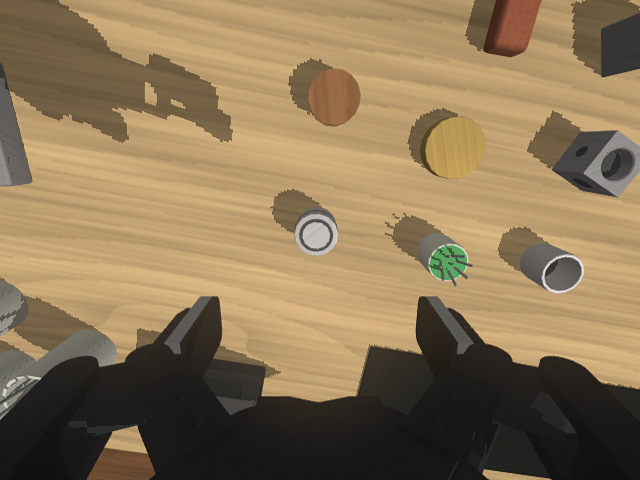

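Emit:
play_rows(
  rows=[
    [0,[-0.25,-0.15,4],[0,0,0]],
    [0,[-0.25,-0.15,8],[0,0,0]],
    [0,[-0.25,-0.15,11],[0,0,0]],
    [0,[-0.25,-0.15,13.5],[0,0,0]],
    [0,[-0.25,-0.15,15],[0,0,0]],
    [0,[-0.25,-0.15,15],[0,0,0]],
    [0,[-0.25,-0.15,15],[0,0,0]],
    [0,[-0.25,-0.15,15],[0,0,0]],
  ],
)

```text
clock: 17.75
eef_pos: [653.0, -229.8, 17.4]
tcp_rot: [-3.14, 0.002, -2.958]
contact_force: [0.5, 0.6, 0.0]
opening: 0.994
```

```bash
python3 w.py w14; python3 seg.py w14 30
```

```text
17.75 [ 652.9844529  -229.80793415   17.39690844] [-3.14041420e+00  2.05818699e-03 -2.95770719e+00] [-0.006 -0.014 -0.007  0.002 -0.001  0.001] [0.5 0.6 0. ]
[[-1.83000e-01  9.43000e-01  2.78000e-01  5.82774e+02]
 [ 9.83000e-01  1.76000e-01  5.10000e-02 -2.42438e+02]
 [-1.00000e-03  2.83000e-01 -9.59000e-01  1.60174e+02]
 [ 0.00000e+00  0.00000e+00  0.00000e+00  1.00000e+00]]
table 0.2254103294575316
[319. 312.] 5567 z 35.9 mean [ 651.  -229.6   34.8] rect [ 651.9 -229.5] [37.5 36.6] 10.9 circ [ 651.8 -229.5] 18.9
[200. 328.] 2236 z 58.9 mean [ 657.2 -275.1   58.2] rect [ 659.5 -273.2] [22.6 13.5] 47.2 circ [ 661.7 -275.1] 11.9
[437. 328.] 2248 z 58.9 mean [ 640.4 -185.6   58.2] rect [ 642.7 -186.5] [14.  22.2] 61.1 circ [ 644.3 -183.8] 11.7
[588. 355.] 3260 z 51.3 mean [ 648.8 -109.    51.5] rect [ 649.  -108.1] [28.5 11. ] 53.2 circ [ 652.3 -110.5] 14.2
```

View pics/w14.png

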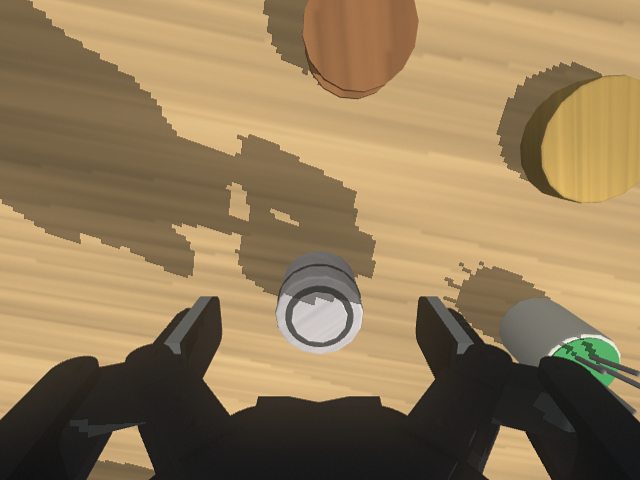

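Emit:
play_rows(
  rows=[
    [100,[0,0,0.05],[0,0,0]],
    [190,[0,0,0.05],[0,0,0]],
    [190,[0,0,0.05],[0,0,0]],
    [190,[0,0,0.05],[0,0,0]],
    [190,[0,0,0.05],[0,0,0]],
    [190,[0,0,0.05],[0,0,0]],
    [190,[0,0,0.05],[0,0,0]],
    [190,[0,0,0.05],[0,0,0]],
    [190,[0,0,0.05],[0,0,0]],
    [190,[0,0,0.05],[0,0,0]],
  ],
  squeeze=40,
)

```text
clock: 18.63
eef_pos: [652.0, -230.2, 16.0]
tcp_rot: [-3.141, 0.001, -2.959]
contact_force: [-0.2, 1.5, 5.7]
opening: 0.421
```

Emit:
play_rows(
  rows=[
    [190,[0,0,-2],[0,0,0]],
    [190,[0,0,-5],[0,0,0]],
    [190,[0,0,-9],[0,0,0]],
    [190,[0,0,-12],[0,0,0]],
    [190,[0,0,-14],[0,0,0]],
    [190,[0,0,-14],[0,0,0]],
    [190,[0,0,-14],[0,0,0]],
  ],
)

```text
clock: 19.22
eef_pos: [652.3, -230.2, 156.5]
tcp_rot: [-3.14, 0.002, -2.958]
contact_force: [0.1, 0.4, -1.6]
opening: 0.425
```

```bash
python3 w.py w15; python3 -c "
from h import *
W=cloud(*load('w15.npz'))[240:380,265:370].reshape(-1,3); W=W[W[:,2]>100];print(np.percentile(W[:,2],[50,90,97,99]));t=W[W[:,2]>np.percentile(W[:,2],97)-3];print(t.mean(0),cv2.minEnclosingCircle(t[:,:2].astype(np.float32)))
to(480,250,155,3.325)"
```

```text
19.2167 [ 652.26996177 -230.23854058  156.48822025] [-3.14029704e+00  2.20283949e-03 -2.95849755e+00] [-0.001  0.04   0.037 -0.001 -0.009  0.   ] [ 0.1  0.4 -1.6]
[[-1.82000e-01  9.43000e-01  2.78000e-01  5.82042e+02]
 [ 9.83000e-01  1.75000e-01  5.00000e-02 -2.42798e+02]
 [-1.00000e-03  2.83000e-01 -9.59000e-01  2.99252e+02]
 [ 0.00000e+00  0.00000e+00  0.00000e+00  1.00000e+00]]
[174.91639693 183.3619512  194.53291492 195.50223813]
[ 654.42201593 -236.77051899  194.44382714] ((652.7317504882812, -229.9901885986328), 22.35715675354004)
shift cm [ 8.11e+00  5.03e+01 -1.00e-02] rot [ 0. -0. -0.] clock 19.2667 F [-0.7 -0.3  0.1] at [ 651.3 -229.9  154.8] [ 3.141 -0.    -2.959] op 0.426
```

View pics/w15.png

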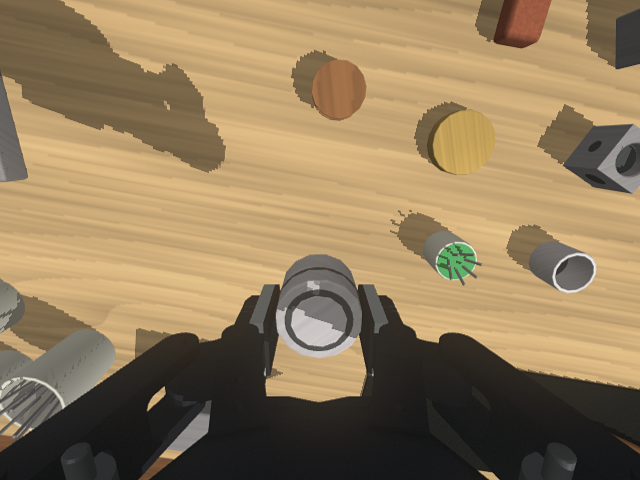

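```bash
python3 -c "
from h import *
to(411.8,220.1,155,3.325)"
```

```text
shift cm [ 1.536e+01  4.861e+01 -1.000e-02] rot [ 0. -0. -0.] clock 19.2667 F [-0.7 -0.3  0.1] at [ 651.3 -229.9  154.8] [ 3.141 -0.    -2.959] op 0.426
```

Emit:
play_rows(
  rows=[
    [190,[15.4,48.6,0],[0,0,0]],
    [190,[15.4,48.6,0],[0,0,0]],
    [190,[15.4,48.6,0],[0,0,0]],
    [190,[15.4,48.6,0],[0,0,0]],
    [190,[15.4,48.6,0],[0,0,0]],
    [190,[15.4,48.6,0],[0,0,0]],
    [190,[15.4,48.6,0],[0,0,0]],
    [190,[15.4,48.6,0],[0,0,0]],
    [190,[15.4,48.6,0],[0,0,0]],
    [190,[15.4,48.6,0],[0,0,0]],
    [190,[15.4,48.6,0],[0,0,0]],
    [190,[15.4,48.6,0],[0,0,0]],
  ],
)

```text
clock: 20.27
eef_pos: [413.9, 212.1, 153.6]
tcp_rot: [-3.141, -0.003, -2.959]
contact_force: [1.0, 0.7, -0.5]
opening: 0.426
```

Emit:
play_rows(
  rows=[
    [190,[0,0,0],[0,0,0]],
    [190,[0,0,0],[0,0,0]],
    [190,[0,0,0],[0,0,0]],
  ],
)

```text
clock: 20.52
eef_pos: [415.6, 210.8, 154.0]
tcp_rot: [-3.141, -0.002, -2.957]
contact_force: [-0.3, -1.1, -0.4]
opening: 0.418
```

```bash
python3 -c "
from h import *
to(411.8,220.1,100,3.325)"
```

```text
shift cm [0.19 0.99 5.4 ] rot [-0.001 -0.002  0.001] clock 20.5167 F [-0.3 -1.1 -0.4] at [415.6 210.8 154. ] [-3.141e+00 -2.000e-03 -2.957e+00] op 0.418
```

Emit:
play_rows(
  rows=[
    [190,[0.2,0.95,2],[0,0,0]],
    [190,[0.2,0.95,5.4],[0,0,0]],
    [190,[0.2,0.95,7.5],[0,0,0]],
    [190,[0.2,0.95,7.5],[0,0,0]],
    [190,[0.2,0.95,7.5],[0,0,0]],
    [190,[0.2,0.95,7.5],[0,0,0]],
  ],
)

```text
clock: 21.02
eef_pos: [413.6, 219.5, 80.8]
tcp_rot: [-3.142, 0.0, -2.96]
contact_force: [-0.4, 0.0, -0.2]
opening: 0.422
```

```bash
python3 w.py w16; python3 seg.py w16 14|tail -8; python3 -c "
from h import *
to(411.8,220.1,26,3.325)"
```

```text
21.0167 [413.55697941 219.49786502  80.76006431] [-3.14156456e+00  3.00622196e-04 -2.96008765e+00] [ 0.009 -0.021 -0.01   0.003 -0.005  0.001] [-0.4  0.  -0.2]
[[-1.81000e-01  9.44000e-01  2.76000e-01  3.43601e+02]
 [ 9.84000e-01  1.74000e-01  5.10000e-02  2.06916e+02]
 [-0.00000e+00  2.81000e-01 -9.60000e-01  2.23657e+02]
 [ 0.00000e+00  0.00000e+00  0.00000e+00  1.00000e+00]]
table 0.2647446932333821
[319. 219.] 5489 z 19.2 mean [389.  215.8  18.2] rect [412.3 220.4] [111.  132.6] 10.6 circ [412.6 220.5] 86.2
[320. 237.] 1977 z 23.0 mean [399.4 217.9  22. ] rect [405.9 219.2] [57.5 69. ] 9.5 circ [411.5 220.3] 34.8
[276. 372.] 370 z 22.9 mean [504.6 205.3  21.9] rect [499.1 204.7] [51.1  5.8] 6.9 circ [499.  205.7] 25.5
[364. 378.] 270 z 22.7 mean [499.1 269.3  21.9] rect [495.4 269. ] [34.5  5.2] 10.9 circ [495.6 267.9] 17.3
[  8. 380.] 739 z 29.1 mean [543.   17.8  28.7] rect [548.7  17. ] [ 5.6 24.1] 84.6 circ [548.6  16.2] 12.2
shift cm [0.21 0.06 5.52] rot [ 0.     0.002 -0.002] clock 21.0667 F [-0.2 -0.4 -0.5] at [413.9 219.9  81.2] [ 3.141e+00  2.000e-03 -2.960e+00] op 0.43
```

View pics/w16.png

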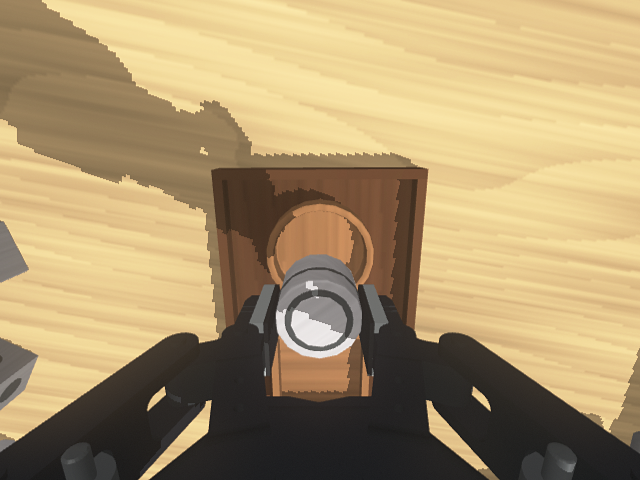

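Emit:
play_rows(
  rows=[
    [190,[0.2,0.05,2],[0,0,0]],
    [190,[0.2,0.05,3.5],[0,0,0]],
    [190,[0.2,0.05,4.6],[0,0,0]],
    [190,[0.2,0.05,5.2],[0,0,0]],
    [190,[0.2,0.05,5.4],[0,0,0]],
    [190,[0.2,0.05,5.4],[0,0,0]],
    [190,[0.2,0.05,5.4],[0,0,0]],
    [190,[0.2,0.05,5.4],[0,0,0]],
  ],
)

```text
clock: 21.73
eef_pos: [411.2, 220.6, 27.0]
tcp_rot: [3.141, 0.001, -2.958]
contact_force: [0.1, 0.6, -0.5]
opening: 0.43
```

```bash
python3 -c "
from h import *
to(411.8,220.1,26,3.325)"
```

```text
shift cm [-0.05 -0.06  0.1 ] rot [ 0.     0.001 -0.   ] clock 21.7333 F [ 0.1  0.6 -0.5] at [411.2 220.6  27. ] [ 3.141e+00  1.000e-03 -2.958e+00] op 0.43
```

Release gently, rise and look.

Emit:
play_rows(
  rows=[
    [190,[0,0,0.1],[0,0,0]],
    [190,[0,0,0.1],[0,0,0]],
    [140,[0,0,0.1],[0,0,0]],
    [120,[0,0,0.1],[0,0,0]],
    [90,[0,0,0.1],[0,0,0]],
    [40,[0,0,0],[0,0,0]],
    [40,[0,0,0],[0,0,0]],
    [40,[0,0,-2],[0,0,0]],
    [0,[0,0,-5],[0,0,0]],
    [0,[0,0,-9],[0,0,0]],
    [0,[0,0,-13],[0,0,0]],
    [0,[0,0,-13],[0,0,0]],
  ],
)

```text
clock: 22.73
eef_pos: [414.1, 222.2, 162.7]
tcp_rot: [3.139, 0.01, -2.958]
contact_force: [2.4, 0.9, 0.4]
opening: 1.002
```

```bash
python3 w.py w17; python3 seg.py w17 14; python3 -c "
from h import *
to(630,-5,165,3.325-.36)"
```

```text
22.7333 [414.12414903 222.1943333  162.71852317] [ 3.13853498  0.00967357 -2.95842594] [ 0.     0.074  0.062  0.001 -0.136  0.   ] [2.4 0.9 0.4]
[[-1.82000e-01  9.41000e-01  2.84000e-01  3.42943e+02]
 [ 9.83000e-01  1.74000e-01  5.60000e-02  2.08822e+02]
 [ 3.00000e-03  2.90000e-01 -9.57000e-01  3.04933e+02]
 [ 0.00000e+00  0.00000e+00  0.00000e+00  1.00000e+00]]
table 0.24071459433827158
[315. 248.] 4495 z 19.1 mean [438.6 224.3  18. ] rect [483.2 233.8] [255.5 132.3] 10.7 circ [483.5 233.8] 143.6
[316. 222.] 1502 z 23.0 mean [410.1 219.6  21.9] rect [411.5 220.1] [68.6 68.8] 48.5 circ [411.4 220.2] 34.8
[ 48. 228.] 2912 z 39.1 mean [456.2  -6.2  38.1] rect [456.8  -6.4] [37.8 39.6] 24.0 circ [456.6  -6.2] 26.1
[317. 226.] 1821 z 46.0 mean [410.4 220.9  44.8] rect [410.9 220.7] [36.3 36.7] 9.4 circ [410.8 221.1] 18.8
[316. 312.] 1905 z 22.8 mean [499.  236.5  21.9] rect [500.  236.9] [71.2 70.2] 10.6 circ [499.8 237.2] 49.5
[ 55. 322.] 2715 z 38.5 mean [549.   -4.1  37.8] rect [549.5  -4.1] [39. 40.] 69.1 circ [549.7  -3.7] 26.6
[585. 336.] 1058 z 22.2 mean [477.6 504.7  21. ] rect [480.5 505.3] [63.2 13.9] 10.6 circ [480.  507.6] 31.9
[317. 377.] 3038 z 47.7 mean [569.5 250.4  47.9] rect [569.4 250.3] [ 9.1 34.3] 10.5 circ [573.6 251.1] 17.2
shift cm [-17.21 -26.23  -0.44] rot [0.004 0.007 0.36 ] clock 22.7833 F [-1.  -0.9 -0.5] at [413.  221.6 160. ] [ 3.139  0.007 -2.958] op 1.002
```

View pics/w17.png

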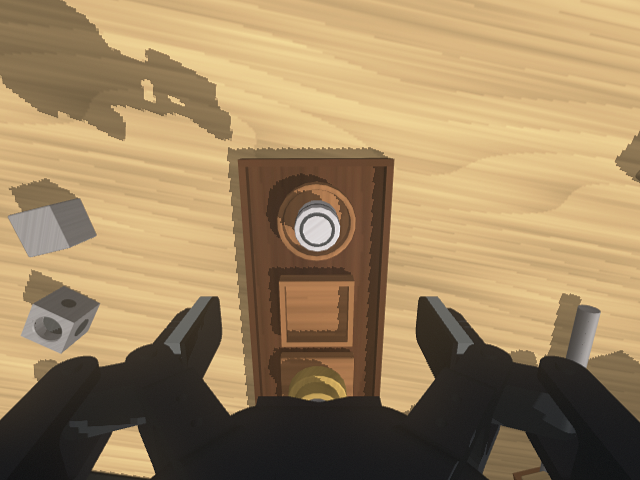

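```bash
python3 -c "
from h import *
to(549.8,-4.4,150,2.787,(411.3,220.5,156.5,3.325))"
```

```text
shift cm [ -9.52 -24.64   0.65] rot [ 0.    -0.     0.538] clock 22.7833 F [-1.  -0.9 -0.5] at [411.3 220.5 156.5] [ 3.139  0.007 -2.958] op 1.002
```

Emit:
play_rows(
  rows=[
    [0,[-9.5,-24.6,0.6],[0,0,0.538]],
    [0,[-9.5,-24.6,0.6],[0,0,0.538]],
    [0,[-9.5,-24.6,0.6],[0,0,0.538]],
    [0,[-9.5,-24.6,0.6],[0,0,0.538]],
    [0,[-9.5,-24.6,0.6],[0,0,0.538]],
    [0,[-9.5,-24.6,0.6],[0,0,0.538]],
    [0,[-9.5,-24.6,0.6],[0,0,0.538]],
    [0,[-9.5,-24.6,0.6],[0,0,0.538]],
    [0,[-9.5,-24.6,0.6],[0,0,0.538]],
    [0,[-9.5,-24.6,0.6],[0,0,0.538]],
    [0,[-9.5,-24.6,0.6],[0,0,0.538]],
  ],
)

```text
clock: 23.7
eef_pos: [547.7, -2.9, 149.7]
tcp_rot: [-3.141, -0.001, 2.788]
contact_force: [-0.7, 0.3, 0.7]
opening: 1.002
```

```bash
python3 w.py w18; python3 seg.py w18 14; python3 -c "
from h import *
to(549.8,-4.4,14,2.787)"
```

```text
23.7 [547.7005268   -2.93316015 149.70370084] [-3.14140610e+00 -1.30406945e-03  2.78822521e+00] [ 0.003 -0.004 -0.004  0.     0.001 -0.003] [-0.7  0.3  0.7]
[[ 3.46000e-01  9.01000e-01  2.62000e-01  4.81231e+02]
 [ 9.38000e-01 -3.32000e-01 -9.80000e-02  2.22810e+01]
 [-1.00000e-03  2.80000e-01 -9.60000e-01  2.92727e+02]
 [ 0.00000e+00  0.00000e+00  0.00000e+00  1.00000e+00]]
table 0.28799532175912645
[536. 144.] 3738 z 19.2 mean [544.6 185.2  18. ] rect [535.2 205.4] [234.1  59.4] 10.9 circ [535.4 204.2] 120.1
[587.  66.] 3407 z 23.1 mean [497.6 225.2  22.1] rect [500.5 236.2] [70.6 71.2] 10.6 circ [500.8 233.3] 46.5
[271. 126.] 2915 z 39.5 mean [456.8  -6.6  38.4] rect [457.1  -6.8] [38.  37.6] 24.0 circ [457.4  -6.7] 25.9
[610. 174.] 5434 z 42.8 mean [584.7 232.7  44.3] rect [586.4 234.3] [ 9.5 34.6] 84.4 circ [586.8 238.7] 17.3
[158. 172.] 2264 z 23.3 mean [ 457.1 -108.4   22.3] rect [ 457.5 -108.7] [48.2 27.1] 2.5 circ [ 457.4 -107.6] 26.1
[317. 237.] 2416 z 39.0 mean [549.3  -4.   38.1] rect [550.1  -4.3] [37.9 38.1] 69.6 circ [549.8  -4.2] 26.2
[194. 283.] 1921 z 17.2 mean [ 555.6 -125.3   16.1] rect [ 556.6 -125.2] [51.6 43.9] 81.7 circ [ 560. -126.] 26.1
[ 75. 310.] 1589 z 25.2 mean [ 540.2 -234.3   24.2] rect [ 540.7 -234.9] [41.3 41.5] 10.6 circ [ 541.  -234.6] 21.5
[351. 333.] 1198 z 34.4 mean [646.5  -7.6  33.6] rect [646.9  -7.8] [36.9 37.5] 77.9 circ [646.8  -7.6] 19.1
[249. 375.] 1581 z 49.9 mean [ 655.5 -111.9   51. ] rect [ 655.1 -111.2] [25.6 27.3] 14.7 circ [ 655.  -111.6] 14.3
[523. 442.] 344 z 29.0 mean [831.8 119.2  28.1] rect [832.8 118.6] [18.4 10.9] 9.2 circ [832.7 120.7] 9.5
shift cm [-0.23 -0.07 13.59] rot [-0.    -0.001  0.001] clock 23.75 F [-0.   0.3  0.8] at [548.   -2.9 149.9] [-3.141e+00 -1.000e-03  2.788e+00] op 1.001
```

View pics/w18.png

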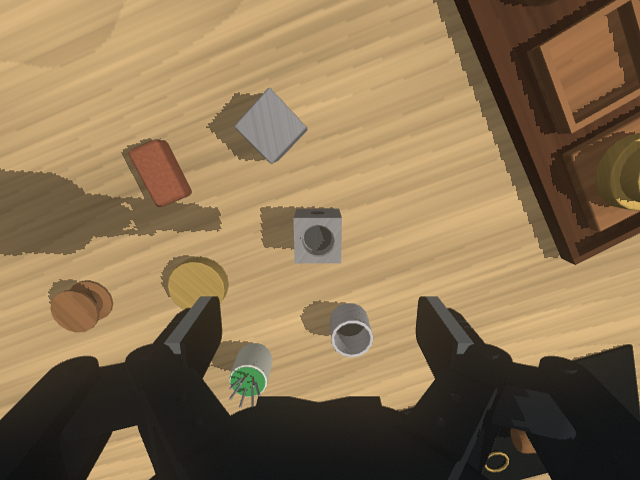

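Emit:
play_rows(
  rows=[
    [0,[-0.23,-0.07,4],[0,0,0]],
    [0,[-0.23,-0.07,8],[0,0,0]],
    [0,[-0.23,-0.07,11],[0,0,0]],
    [0,[-0.23,-0.07,13],[0,0,0]],
    [0,[-0.23,-0.07,13.5],[0,0,0]],
    [0,[-0.23,-0.07,13.5],[0,0,0]],
    [0,[-0.23,-0.07,13.5],[0,0,0]],
    [0,[-0.23,-0.07,13.5],[0,0,0]],
    [0,[-0.23,-0.07,13.5],[0,0,0]],
  ],
)

```text
clock: 24.5
eef_pos: [551.9, -5.6, 16.8]
tcp_rot: [3.141, 0.003, 2.787]
contact_force: [-0.0, 0.3, 0.1]
opening: 0.998
```

```bash
python3 w.py w19; python3 seg.py w19 30|head -4; python3 -c "
from h import *
to(549.8,-4.4,14,2.787)"
```

```text
24.5 [551.88612251  -5.55339247  16.75863944] [3.14067126e+00 2.59237332e-03 2.78706387e+00] [-0.004  0.004  0.004  0.003 -0.003 -0.001] [-0.   0.3  0.1]
[[ 3.47000e-01  8.99000e-01  2.66000e-01  4.84899e+02]
 [ 9.38000e-01 -3.33000e-01 -9.90000e-02  1.98030e+01]
 [-0.00000e+00  2.83000e-01 -9.59000e-01  1.59515e+02]
 [ 0.00000e+00  0.00000e+00  0.00000e+00  1.00000e+00]]
table 0.2231299176924466
[217.  89.] 13794 z 39.5 mean [456.8  -6.4  38.4] rect [457.5  -6.8] [38.4 37.9] 24.1 circ [457.4  -7. ] 26.1
[319. 314.] 6358 z 39.0 mean [549.4  -4.   38.1] rect [550.5  -4.3] [38.3 39.5] 69.8 circ [550.5  -4.3] 26.9
[200. 328.] 2291 z 58.8 mean [531.9 -46.   58.1] rect [534.5 -45.9] [22.  14.4] 19.7 circ [535.6 -48.6] 11.6
shift cm [0.23 0.05 0.26] rot [ 0.001  0.002 -0.   ] clock 24.55 F [-0.2 -0.5  0.5] at [551.8  -5.6  16.6] [3.141e+00 2.000e-03 2.787e+00] op 0.999
```

View pics/w19.png

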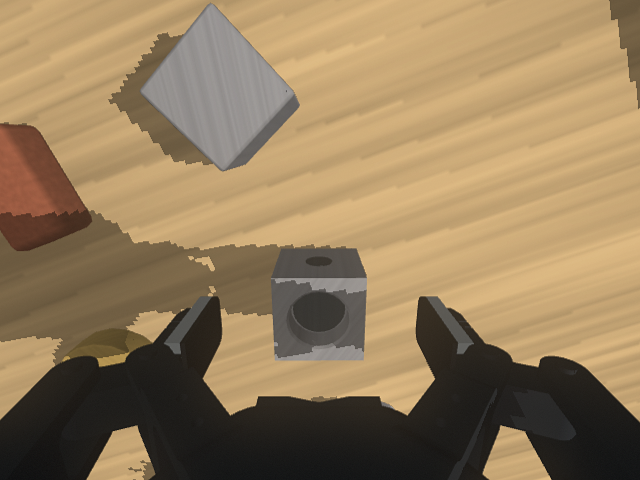

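Good alignment; close.

Emit:
play_rows(
  rows=[
    [100,[0.15,0.05,0.2],[0,0,0]],
    [190,[0.15,0.05,0.2],[0,0,0]],
    [190,[0.15,0.05,0.2],[0,0,0]],
    [190,[0.15,0.05,0.2],[0,0,0]],
    [190,[0.15,0.05,0.2],[0,0,0]],
    [190,[0.15,0.05,0.2],[0,0,0]],
    [190,[0.15,0.05,0.2],[0,0,0]],
    [190,[0.15,0.05,0.2],[0,0,0]],
    [190,[0.15,0.05,0.2],[0,0,0]],
    [190,[0.15,0.05,0.2],[0,0,0]],
  ],
  squeeze=70,
)

```text
clock: 25.38
eef_pos: [549.7, -4.7, 13.5]
tcp_rot: [3.141, 0.0, 2.787]
contact_force: [-1.9, 0.8, 5.7]
opening: 0.431
```

Emit:
play_rows(
  rows=[
    [190,[0,0,-2],[0,0,0]],
    [190,[0,0,-5],[0,0,0]],
    [190,[0,0,-9],[0,0,0]],
    [190,[0,0,-12],[0,0,0]],
    [190,[0,0,-14],[0,0,0]],
    [190,[0,0,-14],[0,0,0]],
    [190,[0,0,-14],[0,0,0]],
    [190,[0,0,-14],[0,0,0]],
  ],
)

```text
clock: 26.05
eef_pos: [548.4, -4.7, 151.7]
tcp_rot: [-3.141, -0.002, 2.787]
contact_force: [-0.4, -0.0, -3.5]
opening: 0.428
```

```bash
python3 w.py w20; python3 -c "
from h import *
W=cloud(*load('w20.npz'))[240:380,275:362].reshape(-1,3); W=W[W[:,2]>100];print(np.percentile(W[:,2],[50,90,97,99]));t=W[abs(W[:,2]-np.percentile(W[:,2],70))<3];print(t.mean(0),cv2.minAreaRect(t[:,:2].astype(np.float32)))
to(500.4,236.9,150,3.326)"
```

```text
26.05 [548.39511569  -4.73969731 151.69515623] [-3.14082983e+00 -2.02321534e-03  2.78676701e+00] [-0.     0.019  0.009 -0.001  0.002 -0.001] [-0.4 -0.  -3.5]
[[ 3.47000e-01  9.01000e-01  2.61000e-01  4.82055e+02]
 [ 9.38000e-01 -3.33000e-01 -9.90000e-02  2.06280e+01]
 [-2.00000e-03  2.79000e-01 -9.60000e-01  2.94741e+02]
 [ 0.00000e+00  0.00000e+00  0.00000e+00  1.00000e+00]]
[173.92684197 176.7129152  177.10978561 177.36381937]
[548.28828195  -4.40497801 176.06796764] ((549.3204956054688, -4.621223449707031), (36.06466293334961, 39.229705810546875), 69.2258529663086)
shift cm [12.87 21.    0.14] rot [-0.    -0.003 -0.539] clock 26.1 F [-0.5  0.7 -2.9] at [548.1  -4.7 151.3] [-3.140e+00 -3.000e-03  2.787e+00] op 0.432
```

View pics/w20.png

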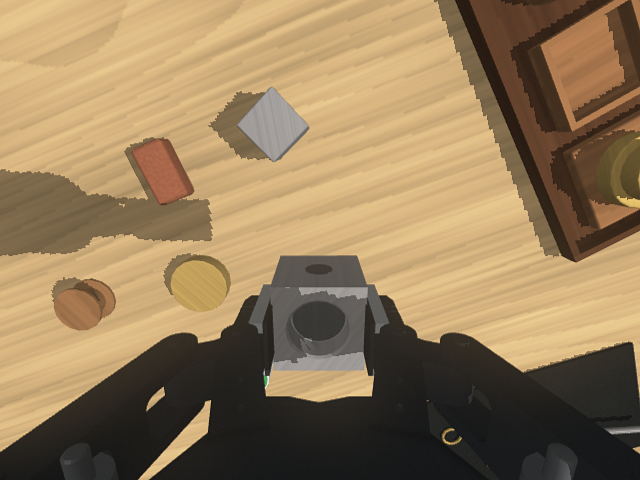

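Emit:
play_rows(
  rows=[
    [190,[12.9,21,0],[0,0,-0.539]],
    [190,[12.9,21,0],[0,0,-0.539]],
    [190,[12.9,21,0],[0,0,-0.539]],
    [190,[12.9,21,0],[0,0,-0.539]],
    [190,[12.9,21,0],[0,0,-0.539]],
    [190,[12.9,21,0],[0,0,-0.539]],
    [190,[12.9,21,0],[0,0,-0.539]],
    [190,[12.9,21,0],[0,0,-0.539]],
    [190,[12.9,21,0],[0,0,-0.539]],
    [190,[12.9,21,0],[0,0,-0.539]],
    [190,[12.9,21,0],[0,0,-0.539]],
  ],
)

```text
clock: 27.02
eef_pos: [501.4, 235.7, 152.5]
tcp_rot: [-3.141, -0.001, -2.959]
contact_force: [0.0, 0.2, -3.7]
opening: 0.431
```

```bash
python3 -c "
from h import *
to(499.8,236.7,85,3.326)"
```

```text
shift cm [0.14 0.13 6.75] rot [-0.    -0.001 -0.002] clock 27.0167 F [ 0.   0.2 -3.7] at [501.4 235.7 152.5] [-3.141e+00 -1.000e-03 -2.959e+00] op 0.431
```

Emit:
play_rows(
  rows=[
    [190,[0.14,0.13,2.5],[0,0,0]],
    [190,[0.14,0.13,5],[0,0,0]],
    [190,[0.14,0.13,6.8],[0,0,0]],
    [190,[0.14,0.13,6.8],[0,0,0]],
    [190,[0.14,0.13,6.8],[0,0,0]],
    [190,[0.14,0.13,6.8],[0,0,0]],
    [190,[0.14,0.13,6.8],[0,0,0]],
  ],
)

```text
clock: 27.6
eef_pos: [501.0, 238.1, 86.6]
tcp_rot: [3.141, 0.002, -2.958]
contact_force: [0.3, -0.3, -3.2]
opening: 0.429
```

```bash
python3 w.py w21; python3 seg.py w21 14|head -4; python3 -c "
from h import *
W=cloud(*load('w21.npz'))[240:380,275:362].reshape(-1,3); W=W[W[:,2]>60];t=W[abs(W[:,2]-np.percentile(W[:,2],70))<3];print(t.mean(0),cv2.minAreaRect(t[:,:2].astype(np.float32)))
to(499.8,236.7,24.5,3.326)"
```

```text
27.6 [501.01379027 238.14356356  86.55144986] [ 3.14101549e+00  2.27698109e-03 -2.95801458e+00] [ 0.006 -0.004  0.003  0.001 -0.002  0.001] [ 0.3 -0.3 -3.2]
[[-1.83000e-01  9.43000e-01  2.78000e-01  4.30807e+02]
 [ 9.83000e-01  1.75000e-01  5.20000e-02  2.25266e+02]
 [ 1.00000e-03  2.83000e-01 -9.59000e-01  2.29294e+02]
 [ 0.00000e+00  0.00000e+00  0.00000e+00  1.00000e+00]]
table 0.3149182430383064
[316. 110.] 10744 z 19.5 mean [416.9 221.2  18.3] rect [456.2 228.6] [201.1 132.6] 10.7 circ [456.3 228.1] 119.8
[315. 101.] 3674 z 23.3 mean [409.7 219.8  22.2] rect [412.  220.2] [68.6 68.8] 55.9 circ [412.  220.4] 34.9
[317. 103.] 4378 z 46.3 mean [411.2 220.8  45.1] rect [411.6 220.9] [36.3 36.7] 11.7 circ [411.7 221. ] 18.6
[500.92621611 238.12568948 110.90757774] ((502.0172424316406, 238.20848083496094), (39.2325553894043, 36.256404876708984), 11.078658103942871)
shift cm [ 0.15 -0.13  6.2 ] rot [ 0.001  0.002 -0.001] clock 27.65 F [ 0.7 -0.2 -3.3] at [500.9 238.2  86.5] [ 3.141e+00  2.000e-03 -2.958e+00] op 0.435
```

View pics/w21.png

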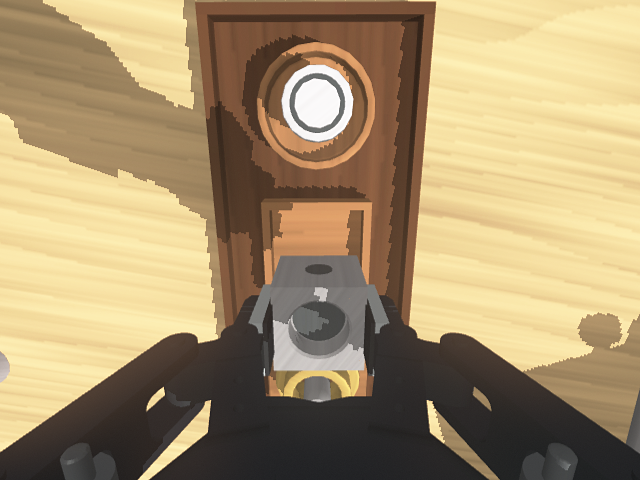

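Emit:
play_rows(
  rows=[
    [190,[0.15,-0.13,2],[0,0,0]],
    [190,[0.15,-0.13,3.8],[0,0,0]],
    [190,[0.15,-0.13,5],[0,0,0]],
    [190,[0.15,-0.13,5.8],[0,0,0]],
    [190,[0.15,-0.13,6.1],[0,0,0]],
    [190,[0.15,-0.13,6.1],[0,0,0]],
    [190,[0.15,-0.13,6.1],[0,0,0]],
    [190,[0.15,-0.13,6.1],[0,0,0]],
  ],
)

```text
clock: 28.32
eef_pos: [499.2, 236.8, 24.8]
tcp_rot: [3.141, 0.001, -2.957]
contact_force: [-0.2, -0.4, -3.1]
opening: 0.426
```

```bash
python3 w.py w22; python3 -c "
from h import *
W=cloud(*load('w22.npz'))[240:380,275:362].reshape(-1,3); W=W[W[:,2]>35];t=W[abs(W[:,2]-np.percentile(W[:,2],70))<3];print(t.mean(0),cv2.minAreaRect(t[:,:2].astype(np.float32)))
to(499.8,236.7,24,3.326)"
```

```text
28.3167 [499.2167525  236.79594882  24.7846728 ] [ 3.14126406e+00  1.20350093e-03 -2.95741027e+00] [-0.    -0.002  0.002  0.001 -0.003 -0.001] [-0.2 -0.4 -3.1]
[[-1.83000e-01  9.43000e-01  2.77000e-01  4.29165e+02]
 [ 9.83000e-01  1.76000e-01  5.20000e-02  2.23925e+02]
 [ 0.00000e+00  2.82000e-01 -9.60000e-01  1.67599e+02]
 [ 0.00000e+00  0.00000e+00  0.00000e+00  1.00000e+00]]
[499.16981457 236.79969029  49.1192866 ] ((500.15069580078125, 236.90232849121094), (38.985023498535156, 36.19988250732422), 11.150125503540039)
shift cm [-0.06 -0.02  0.07] rot [ 0.     0.001 -0.   ] clock 28.3667 F [ 0.7 -0.4 -2.5] at [499.1 236.8  24.7] [ 3.141e+00  1.000e-03 -2.957e+00] op 0.425
```

Emit:
play_rows(
  rows=[
    [190,[0,0,0.06],[0,0,0]],
    [190,[0,0,0.06],[0,0,0]],
    [140,[0,0,0.06],[0,0,0]],
    [120,[0,0,0.06],[0,0,0]],
    [90,[0,0,0.03],[0,0,0]],
    [40,[0,0,0],[0,0,0]],
    [40,[0,0,0],[0,0,0]],
    [40,[0,0,-2],[0,0,0]],
    [0,[0,0,-5],[0,0,0]],
    [0,[0,0,-9],[0,0,0]],
    [0,[0,0,-13],[0,0,0]],
    [0,[0,0,-15],[0,0,0]],
  ],
)

```text
clock: 29.37
eef_pos: [500.2, 237.3, 178.7]
tcp_rot: [3.14, 0.005, -2.957]
contact_force: [0.0, 0.3, -0.7]
opening: 0.997
```

Emit:
play_rows(
  rows=[
    [0,[-13,0,0],[0,0,0]],
    [0,[-13,0,0],[0,0,0]],
    [0,[-13,0,0],[0,0,0]],
    [0,[-13,0,0],[0,0,0]],
    [0,[-13,0,0],[0,0,0]],
    [0,[-13,0,0],[0,0,0]],
    [0,[-13,0,0],[0,0,0]],
  ],
)

```text
clock: 29.95
eef_pos: [625.0, 260.0, 173.7]
tcp_rot: [-3.141, -0.002, -2.957]
contact_force: [-0.3, -0.0, -0.5]
opening: 1.002
```

```bash
python3 w.py w23; python3 seg.py w23 14; python3 - <<'E'
from rig import grab_frame
import cv2
for n in ["top","scene"]:
    im,d=grab_frame(n); cv2.imwrite(f"pics/{n}1.png",im[:,:,::-1])
im=cv2.imread("pics/scene1.png"); cv2.imwrite("pics/scene1c.png",cv2.resize(im[230:480,240:600],None,fx=2,fy=2))
E
```

```text
29.95 [624.9732123  259.96358695 173.70788261] [-3.14133363e+00 -1.76276511e-03 -2.95722511e+00] [ 0.003 -0.012  0.005 -0.001 -0.001  0.   ] [-0.3 -0.  -0.5]
[[-1.84000e-01  9.44000e-01  2.74000e-01  5.55328e+02]
 [ 9.83000e-01  1.76000e-01  5.10000e-02  2.47244e+02]
 [-0.00000e+00  2.79000e-01 -9.60000e-01  3.16734e+02]
 [ 0.00000e+00  0.00000e+00  0.00000e+00  1.00000e+00]]
table 0.30535949961546294
[319. 139.] 4781 z 19.5 mean [553.9 247.1  18.3] rect [545.7 245.4] [196.1 132.5] 10.6 circ [545.6 245.7] 117.5
[319.  65.] 5944 z 49.2 mean [498.6 236.9  48.4] rect [499.4 236.9] [38.4 38. ] 10.5 circ [499.5 237.1] 26.7
[605. 247.] 8825 z 54.2 mean [668.4 525.3  55.9] rect [668.6 526.3] [30.6 66. ] 66.3 circ [674.5 539.8] 33.0
[319. 182.] 7133 z 52.2 mean [587.3 253.4  53.7] rect [588.3 253.9] [41.9 42.3] 68.4 circ [588.  253.9] 21.9
[ 22. 196.] 1508 z 34.5 mean [646.6   1.8  33.8] rect [647.6  -0.9] [25.3 37.7] 84.4 circ [647.4  -6.6] 19.3
```

View pics/w23.png

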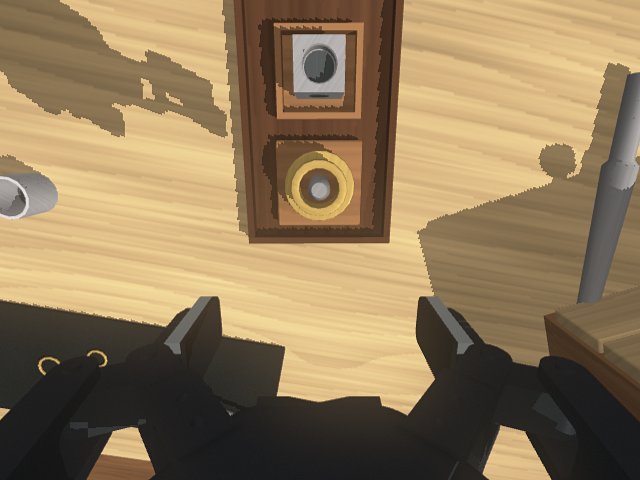

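View pics/scene1.png

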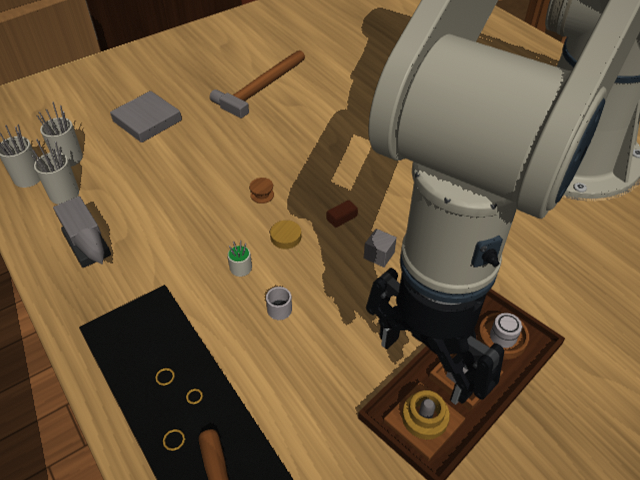

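```bash
python3 - <<'E'
from h import *
W=cloud(*load('w23.npz'))[140:235,270:370].reshape(-1,3)
r=np.hypot(W[:,0]-588.6,W[:,1]-253.3)
for lo,hi,n in[(45,53,"small top"),(30,36,"wide top"),(14,20,"plinth")]:
    t=W[(W[:,2]>lo)&(W[:,2]<hi)&(r>9)]
    if len(t)<10: print(n,len(t)); continue
    A=np.c_[t[:,:2]-t[:,:2].mean(0),np.ones(len(t))]; s=np.linalg.lstsq(A,t[:,2],rcond=None)[0]
    print(n,len(t),t.mean(0).round(1),s.round(3),np.round(cv2.minEnclosingCircle(t[:,:2].astype(np.float32))[0],1))
from rig import readout,r as rr
print(readout.sense()["contact_force"]); rr.sign_off()
E
```

```text
small top 1336 [587.6 253.4  48.9] [-3.0000e-03 -0.0000e+00  4.8862e+01] [588.3 253.5]
wide top 1306 [584.6 253.6  33.1] [ 0.    -0.    33.054] [588.8 253.8]
plinth 3888 [584.9 252.7  17.1] [-1.0000e-03 -0.0000e+00  1.7138e+01] [588.5 253.4]
[-0.05700008 -0.07077014  0.47185854]
the job is handed in; nothing more can be done
```

The forming kit is packed in the caddy and the job is handed in, about 30 s into the 96 s allowed. I placed the wide collar over the post, the small collar on top of it, the lidded tin in the round well and the doming block in the square well, in that order.

- **Collars:** both lie flat and centred on the post. Their tops measured 33.1 mm and 48.9 mm, against 33 mm and 49 mm expected, with tilt of 0.003 rad or less.
- **Lidded tin:** it stands upright within 1 mm of the round well's centre. Its top measured about 45 mm, as expected. I last measured it from the wrist camera during the block placement; the final scene picture shows it still upright.
- **Doming block:** it sits hollow up and square in its well, within 1 mm of centre. Its top measured 48.4 mm, against 48 mm expected.
- **Left alone:** I did not touch the brass disc, the open tin or the plain cube. The final scene picture shows all three where they were.
- **Gripper:** it was open and clear of everything at hand-in, with no contact force. The highest wrist force I read was about 16 N.

No check failed. The top and scene cameras disagreed by 3 to 5 mm on positions, so I relied on wrist-camera measurements for all grasps and placings.

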